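# Set out the amber stall's display

### The job

Set out the stall for opening: lay the round, the square and the bar-shaped piece of amber each flat on the display pad that bears its own silhouette, centred on the silhouette and turned to lie along it. Last of all, once those three are in place, put the white-framed amber plaque face up on the middle of the sloping easel, its long sides running up the slope and one short edge resting against the ledge at the bottom. Set everything down gently, never dropping it, and leave the black loupe and the green wax jar standing where they are.

Things in the scene. Friction and masses are not known exactly. Their poses are not given: they have to be found in the camera images.
- round_amber: Loose round polished amber, honey yellow: disc 46 mm in diameter with a flat underside, upright side up to 13 mm, then a shallow dome to 21.5 mm. About 35 g. Origin: centre of the underside; z up.
- square_amber: Loose square polished amber block, orange-brown: 42 x 42 mm, 20 mm high. About 36 g. Origin: centre of the underside; x and y square to its sides, z up.
- bar_amber: Loose bar of polished amber, dark cherry red: 70 mm (x) x 28 mm (y), 20 mm high. About 41 g. Origin: centre of the underside; x along its length, z up.
- plaque: Loose flat plaque, a white frame round a black panel with a mosaic of amber chips on its upper face: 70 mm (x) x 52 mm (y), 14 mm thick, lying face up. About 60 g. Origin: centre of the underside; x along its long side, z out of its face.
- round_pad: Fixed display pad: white wooden slab 90 x 90 mm, 18 mm high, topped with flush dark felt bearing a filled cream silhouette, a circle 52 mm in diameter. Origin: centre of the underside (directly below the middle of the silhouette; the flat top is at z = +18 mm in its frame), z up.
- square_pad: Fixed display pad: white wooden slab 90 x 90 mm, 18 mm high, topped with flush dark felt bearing a filled cream silhouette, a square of 48 mm, sides parallel to the pad's. Origin: centre of the underside (directly below the middle of the silhouette; the flat top is at z = +18 mm in its frame), z up; x and y parallel to the silhouette's sides.
- bar_pad: Fixed display pad: white wooden slab 104 (x) x 80 mm, 18 mm high, topped with flush dark felt bearing a filled cream silhouette, a bar 76 x 34 mm. Origin: centre of the underside (directly below the middle of the silhouette; the flat top is at z = +18 mm in its frame), z up; x along the bar's length.
- easel: Fixed wooden easel: felt-faced board 110 x 110 mm sloping 25 degrees, low end at its +x (roughly away from the robot), 68 mm high at the other. Origin: centre of underside; z up, y level across. Middle of sloping face at (0, 0, 45) mm; downslope (0.906, 0, -0.423). Across the low end a dark ledge, 10 mm above the face, inner side 47 mm downslope of the middle: a plaque touching it has its origin at (11, 0, 40) mm.
- loupe: Bystander: loose upright black cylinder (jeweller's loupe) with a steel band, 34 mm in diameter, 34 mm high, about 90 g. Origin: centre of the underside. Leave it alone.
- wax_jar: Bystander: loose small jar with a green lid, 38 mm in diameter, 42 mm high, about 120 g. Origin: centre of the underside. Leave it alone.
There are look-alikes about, which are no part of the job. Of the things like the round_amber, leave any that is blue; of the rest the larger one is meant. Of the things that look like the bar_amber, the smallest one is meant.

How it is judged:
By the outcome, as a careful person would: the job done as asked, in the order asked, and still so for the second after the job is handed in, with the robot touching nothing.
It also fails if it takes over 122 s, if anything falls off the work surface, if the arm or the gripper's body presses on something with over 40 N, if the wrist force passes 120 N, or if a joint passes its speed limit or range.

### The arm

A 7-joint arm with a two-finger parallel gripper is mounted at the origin on the work surface. World frame = base frame: x ahead of the robot, y to its left, z up, the work surface at z = 0. Lengths are in m, angles in rad, forces in N, time in s.
With the tool pointing down it reaches from about 0.35 to 0.9 m from the base axis. Payload 19.9 kg.
Tool frame: the origin (TCP) lies midway between the tips of the shut fingers; the grasp point (between the pads) lies 19 mm behind it; z points along the fingers, y is the direction in which the jaws open and shut (so a half turn about z gives the same grasp; the last joint's range is limited). The gripper opens to 85 mm and grips with 20 to 120 N. Pads are 22 mm wide; open, the fingers measure 114 mm over their backs; the gripper's body (76 mm by 85 mm) begins 54 mm behind the grasp point. The pads swing forward as they close: fully open they stand 13 mm farther back than shut.
Start: joints at [-1.304, 0.417, -0.01, 1.614, 0.005, 1.111, -0.053], TCP at [0.189, 0.596, 0.231] pointing down, gripper open.
Joint ranges: [-2.81, 2.81], [-0.39, 2.02], [-1.27, 1.25], [0.06, 2.57], [-1.19, 4.33], [0.19, 2], [-2.82, 2.82]. Speed limits (rad/s): [1.89, 1.89, 2.39, 2.39, 3.01, 3.01, 3.01].

### API

Orientations are given as a 3x3 rotation matrix whose columns are the frame's x, y, z axes.
In Python, from plant import monitor, vision, sign_off gives the robot as it stands.
- The arm moves only by the shell command python3 -m jog 'ROWS' [OPENING] [FORCE]. ROWS is JSON, a list that holds one entry, the list of rows, each a list of 6 numbers: the shift along the tool's x, y, z each as a share of 12 cm, from -1 to 1, then the turn, a rotation vector about the tool's x, y, z each as a share of 360 degrees, from -1 to 1. In form: [[[x, y, z, ax, ay, az], ...]]. A call has 1 to 12 rows; each row is the pose to reach, as a shift and turn from the pose commanded when the call began, along the tool's axes at that moment, turning the shorter way round; what a row does not reach only later rows make up. A row lasts 1/10 s, in which the tool goes at most 50 mm and 8.59 degrees, less where a joint would pass 70% of its speed; a pose out of reach is approached as far as the arm can. A call with a number of a shift or a turn outside -1 to 1 is refused whole. A call with a gripper value outside its range is refused whole. OPENING is the gripper command: -1 is fully open, 1 is shut, values between are in proportion, set as the call begins (- or left out, the last holds). The fingers move at their own pace and stop on an object; FORCE is the grip in N (left out, the last holds). Time passes only in rows, so rows that repeat a pose let the fingers close. It gives the time, the measured TCP pose, the force and the opening at its end, in the units of the state.
- monitor.observe(): the state, without advancing time (a new reading comes with each control period).
- vision.camera(name): name is "scene" or "top" or "wrist"; returns a dict with "img" (480x640x3 uint8, red, green, blue), "fx", "fy", "cx", "cy" (pixels), "k1" (the pictures are not rectified: a ray, as slopes to the right and down, at radius r is drawn at 1 + k1 r^2 times it, then the intrinsics apply), "R" (3x3) and "t" (3): a world point X has camera coordinates R X + t; the wrist camera has in their place "mount" (4x4, takes a point from camera to tool coordinates, whose origin is the TCP and whose axes are the flange's). Camera axes: x right, y down, z forward; pixel columns grow to the right and rows downward; lengths in m; the calibration is good to about 2 mm. A picture is of the moment at which its call begins: read the wrist's pose just before it. There is no depth.
- sign_off(): hands the job in, once; it reports no verdict.
Trained networks look in a picture, given as the dict that the camera call returned (one of the last four; its "shot" number tells which), for a name from the list of things; names that differ only in an ending like _2 or _b are one class to them, and where a whole thing is asked for, a point or a joint stands for the part that bears it (a point fixed in the world has none). Each returns a list of dicts, best first, with "confidence" (0 to 1); they miss things now and then, are a little off and sometimes report something else, mostly with a low value. They report only what shows in the picture. A call takes as long as a camera call. They do not tell look-alikes from the thing itself.
- vision.cut_out(thing, picture): "mask" (480x640 bool, what is visible of it).
- vision.place_of(thing, picture): "location" ([x, y, z] in m, in the coordinates of the camera as it stood for that picture, good to about 4 mm: a listed point, or the origin of a listed thing).
The state is a dict: "t": time; "q": joint angles; "dq": joint speeds; "effort": joint torques, N m; "tcp_pos": TCP position; "tcp_rot": TCP orientation; "force": force on the tool from outside, world axes, zero at the start; "torque": the same for the moment, N m; "finger_gap": finger opening in m.
Only numpy, scipy, OpenCV 4.12 (cv2) and the standard library are available. Lean on these libraries where they do the work, as an engineer would, in place of code of your own. Each camera call takes 0.05 s, during which the arm holds its last target.

## Working session

There is one attempt and no reset: what is moved stays moved. The work goes in short steps, Python scripts to look and compute and a shell command to move; the robot and the scene stay as the last step left them, time stands still between calls to the robot, and variables do not carry over. Pictures are saved under pics/ and viewed, and the job is handed in when it is done.

```bash
ls; mkdir -p pics; python3 - <<'E'
from plant import monitor, vision
import cv2,numpy as np
s=monitor.observe();print({k:np.round(v,3).tolist() for k,v in s.items()})
for n in("scene","top","wrist"):
    c=vision.camera(n);cv2.imwrite(f"pics/{n}0.png",c["img"][:,:,::-1]);print(n,{k:(np.round(v,4).tolist()) for k,v in c.items() if k!="img"})
E
```

```text
pics
{'t': 0.0, 'q': [-1.304, 0.418, -0.01, 1.614, 0.005, 1.111, -0.053], 'dq': [0.0, -0.002, -0.001, 0.001, -0.0, 0.0, 0.001], 'effort': [0.001, -86.445, 0.679, -43.49, 0.019, 0.007, 0.0], 'tcp_pos': [0.189, 0.595, 0.231], 'tcp_rot': [[-0.953, 0.303, -0.0], [0.303, 0.953, -0.001], [-0.0, -0.001, -1.0]], 'force': [-0.862, -0.007, 0.197], 'torque': [0.015, 0.053, -0.009], 'finger_gap': 0.086}
scene {'fx': 565.3931, 'fy': 565.3931, 'cx': 322.7485, 'cy': 239.6739, 'k1': 0.0564, 'R': [[-0.7006, 0.7135, 0.0107], [0.4573, 0.4605, -0.7608], [-0.5477, -0.5281, -0.6489]], 't': [0.4316, -0.1689, 1.3189], 'shot': 1}
top {'fx': 621.6239, 'fy': 621.6239, 'cx': 316.7304, 'cy': 238.6319, 'k1': -0.189, 'R': [[0.0163, -0.9999, -0.0029], [-0.9919, -0.0158, -0.126], [0.1259, 0.0049, -0.992]], 't': [-0.0886, 0.5398, 1.4935], 'shot': 2}
wrist {'fx': 429.5545, 'fy': 429.5545, 'cx': 324.46, 'cy': 233.5748, 'k1': -0.0905, 'mount': [[-0.0006, -0.955, -0.2968, 0.0763], [1.0, -0.0006, -0.0001, 0.0004], [-0.0001, -0.2968, 0.955, -0.143], [0.0, 0.0, 0.0, 1.0]], 'shot': 3}
```

View pics/scene0.png

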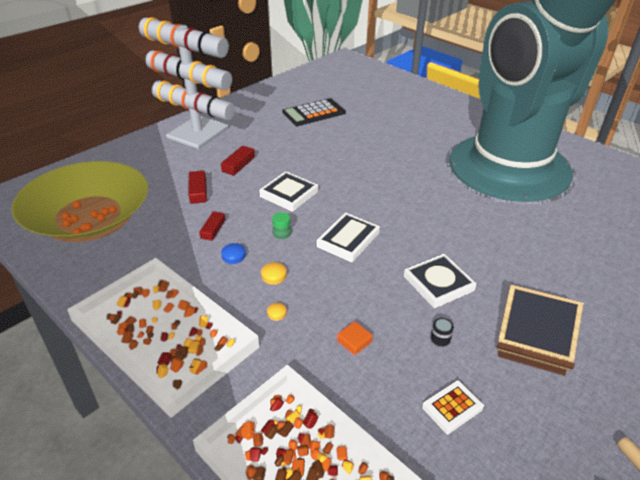

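View pics/top0.png

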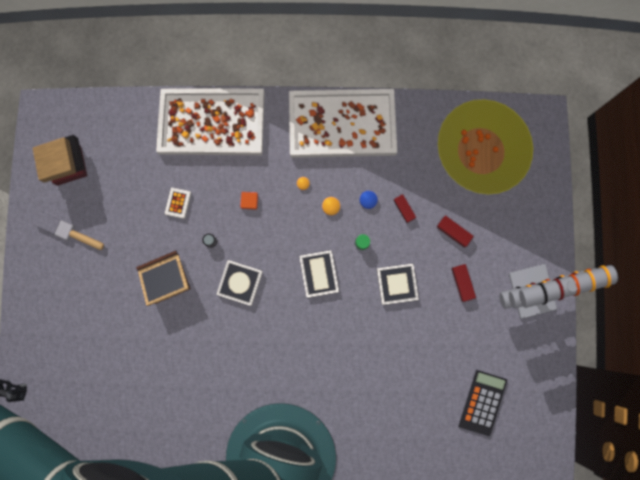

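View pics/wrist0.png

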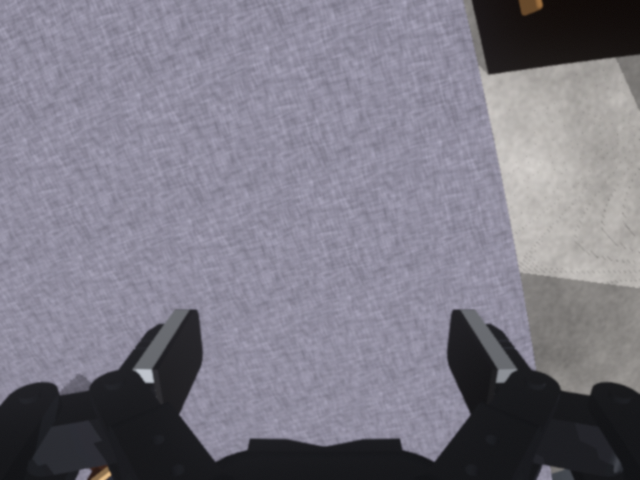

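The scene camera and top camera both show everything. In the top view the smallest bar is at (404,208), the large yellow round at (331,206), the square at (249,200), the plaque at (178,203), the loupe at (209,240) and the jar at (362,242). The pads are at (240,283), (319,274) and (398,285), and the easel is at (163,279). I'll fit poses by rendering the known shapes into both views.

```bash
cat > h.py <<'E'
import numpy as np, cv2
from scipy.optimize import minimize
from plant import monitor, vision
def cam(n):
    s=monitor.observe(); c=vision.camera(n)
    if n=="wrist":
        T=np.eye(4);T[:3,:3]=s["tcp_rot"];T[:3,3]=s["tcp_pos"]
        W=np.linalg.inv(T@np.array(c["mount"]));c["R"]=W[:3,:3];c["t"]=W[:3,3]
    c["R"]=np.array(c["R"]);c["t"]=np.array(c["t"]);return c
def proj(c,X):
    p=np.atleast_2d(X)@c["R"].T+c["t"];s=p[:,:2]/p[:,2:];r=(s**2).sum(1,keepdims=True)
    s=s*(1+c["k1"]*r);return s*[c["fx"],c["fy"]]+[c["cx"],c["cy"]]
def ray(c,uv,z):
    s=(np.atleast_2d(uv)-[c["cx"],c["cy"]])/[c["fx"],c["fy"]];u=s.copy()
    for _ in range(20):u=s/(1+c["k1"]*(u**2).sum(1,keepdims=True))
    d=np.c_[u,np.ones(len(u))]@c["R"];o=-c["R"].T@c["t"]
    return o+d*((z-o[2])/d[:,2])[:,None]
def box(a,b,z0,z1): return np.array([[i*a/2,j*b/2,z] for i in(-1,1) for j in(-1,1) for z in(z0,z1)])
def cyl(prof):
    th=np.linspace(0,2*np.pi,48,endpoint=False)
    return np.concatenate([np.c_[r*np.cos(th),r*np.sin(th),0*th+z] for r,z in prof])
SH=dict(round_amber=cyl([(.023,0),(.023,.013),(.018,.0182),(.010,.0208)]),square_amber=box(.042,.042,0,.02),
 bar_amber=box(.07,.028,0,.02),plaque=box(.07,.052,0,.014),
 round_pad=box(.09,.09,0,.018),square_pad=box(.09,.09,0,.018),bar_pad=box(.104,.08,0,.018),
 round_sil=cyl([(.026,.018)]),square_sil=box(.048,.048,.018,.018),bar_sil=box(.076,.034,.018,.018),
 loupe=cyl([(.017,0),(.017,.034)]),wax_jar=cyl([(.019,0),(.019,.042)]))
def place(P,x,y,yaw,z=0):
    c,s=np.cos(yaw),np.sin(yaw);return P@np.array([[c,s,0],[-s,c,0],[0,0,1]])+[x,y,z]
def rend(c,X,sh=480):
    h=cv2.convexHull(proj(c,X).astype(np.float32))
    m=np.zeros((480*4,640*4),np.uint8);cv2.fillPoly(m,[np.round((h*4+1.5)*16).astype(np.int32)],255,shift=4)
    return h
def fit(P,views,p0,z=0,yaw=True):
    """views: list of (cam,mask). minimise area mismatch with supersampled crop"""
    V=[]
    for c,m in views:
        ys,xs=np.nonzero(m);x0,y0,x1,y1=xs.min()-8,ys.min()-8,xs.max()+9,ys.max()+9
        x0,y0=max(x0,0),max(y0,0)
        V.append((c,m[y0:y1,x0:x1].astype(np.float32),x0,y0))
    def cost(p):
        e=0
        for c,m,x0,y0 in V:
            h=cv2.convexHull(proj(c,place(P,p[0],p[1],p[2] if yaw else 0,z)).astype(np.float32))[:,0]
            a=np.zeros((m.shape[0]*8,m.shape[1]*8),np.uint8)
            q=((h-[x0,y0]+.5)*8-.5)
            cv2.fillPoly(a,[np.round(q*16).astype(np.int32)],255,shift=4)
            a=cv2.resize(a,m.shape[::-1],interpolation=cv2.INTER_AREA)/255.
            e+=np.abs(a-m).sum()/m.sum()
        return e/len(V)
    best=None
    for y0 in ([p0[2]] if len(p0)>2 else (np.arange(6)*np.pi/6 if yaw else [0])):
        S=np.array([[p0[0],p0[1],y0]]+[[p0[0]+.006,p0[1],y0+.1],[p0[0],p0[1]+.006,y0-.1],[p0[0]-.003,p0[1]-.003,y0+.2]])
        r=minimize(cost,S[0],method="Nelder-Mead",options=dict(initial_simplex=S,xatol=1e-5,fatol=1e-5,maxiter=300))
        if best is None or r.fun<best.fun:best=r
    return best.x,best.fun
E
python3 - <<'E'
from h import *
for n in("top","scene"):
    c=cam(n)
    print(n)
    for t in["round_amber","square_amber","bar_amber","plaque","round_pad","square_pad","bar_pad","easel","loupe","wax_jar"]:
        for d in vision.place_of(t,c):
            if d["confidence"]>.3: print(t,round(d["confidence"],2),np.round(c["R"].T@(np.array(d["location"])-c["t"]),4))
    for t in["round_amber","square_amber","bar_amber","plaque","loupe","wax_jar","round_pad","square_pad","bar_pad"]:
        for d in vision.cut_out(t,c):
            if d["confidence"]<.3: continue
            m=d["mask"];ys,xs=np.nonzero(m);p=ray(c,[[xs.mean(),ys.mean()]],.01)[0]
            x,e=fit(SH[t],[(c,m)],p[:2],yaw=t not in("round_amber","loupe","wax_jar"))
            print(t,round(d["confidence"],2),m.sum(),"px",np.round([xs.mean(),ys.mean()]),"fit",np.round(x[:2],4),np.round(np.degrees(x[2])%180,1),"err",round(e,3))
print(monitor.observe()["t"])
E
```

```text
top
round_amber 0.79 [ 0.6284 -0.1152 -0.002 ]
round_amber 0.48 [ 0.686  -0.0439 -0.0013]
bar_amber 0.9 [ 5.709e-01 -4.245e-01 -2.000e-04]
bar_amber 0.84 [ 0.6292 -0.2942  0.0039]
bar_amber 0.67 [ 0.4379 -0.4463 -0.0044]
bar_amber 0.31 [ 0.4353  0.1106 -0.0032]
plaque 0.76 [0.6311 0.2769 0.0041]
round_pad 0.65 [ 0.4331  0.1117 -0.0016]
square_pad 0.73 [ 0.4369 -0.2828  0.0036]
bar_pad 0.86 [ 4.594e-01 -8.560e-02  1.000e-04]
easel 0.66 [0.4333 0.2966 0.001 ]
loupe 0.5 [0.5334 0.1876 0.0007]
wax_jar 0.74 [ 4.565e-01 -8.410e-02  1.000e-04]
wax_jar 0.69 [ 0.5372 -0.1931  0.0035]
round_amber 0.67 267 px [331. 206.] fit [ 0.6285 -0.1131] 3.8 err 0.06
round_amber 0.51 240 px [368. 199.] fit [ 0.6475 -0.2072] 3.7 err 0.153
square_amber 0.5 273 px [249. 200.] fit [0.6389 0.0923] 180.0 err 0.146
bar_amber 0.88 570 px [455. 231.] fit [ 0.5672 -0.4293] 54.2 err 0.356
bar_amber 0.72 307 px [404. 208.] fit [ 0.6255 -0.2996] 27.8 err 0.16
plaque 0.82 529 px [177. 203.] fit [0.6317 0.2767] 167.3 err 0.129
loupe 0.47 167 px [210. 240.] fit [0.5346 0.1876] 5.1 err 0.112
wax_jar 0.58 213 px [362. 242.]
[... 1427 characters left out ...]

bar_amber 0.63 568 px [197. 187.] fit [ 0.5716 -0.4215] 48.1 err 0.289
bar_amber 0.47 469 px [274. 273.] fit [ 0.6202 -0.1016] 134.9 err 0.504
plaque 0.58 1814 px [452. 407.] fit [0.6299 0.2755] 168.2 err 0.052
loupe 0.94 573 px [442. 332.] fit [0.5334 0.1882] 176.3 err 0.061
wax_jar 0.96 416 px [281. 225.] fit [ 0.5346 -0.1947] 169.6 err 0.22
round_pad 0.83 2266 px [439. 280.] fit [0.4297 0.1099] 73.4 err 0.031
square_pad 0.61 1436 px [289. 190.] fit [ 0.4335 -0.2826] 8.1 err 0.035
bar_pad 0.71 1880 px [452. 407.] fit [0.63   0.2485] 77.3 err 0.641
bar_pad 0.55 1754 px [348. 236.] fit [ 0.4559 -0.0879] 11.0 err 0.048
bar_pad 0.44 460 px [273. 273.] fit [ 0.672  -0.1093] 34.8 err 1.067
2.15
```

```bash

python3 -m jog '[[[-0.4,-0.35,0,0,0,0],[-0.88,-0.75,0,0,0,0],[-0.88,-0.75,0,0,0,0]]]' -0.3 40
python3 -m jog '[[[-0.4,-0.35,0,0,0,0],[-0.88,-0.75,0,0,0,0],[-0.88,-0.75,0,0,0,0]]]'
python3 -m jog '[[[-0.4,-0.35,0,0,0,0],[-0.88,-0.75,0,0,0,0],[-0.88,-0.75,0,0,0,0]]]'
python3 -m jog '[[[-0.4,-0.35,0,0,0,0],[-0.88,-0.75,0,0,0,0],[-0.88,-0.75,0,0,0,0]]]'
python3 -m jog '[[[-0.4,-0.35,0,0,0,0.02],[-0.88,-0.75,0,0,0,0.05],[-0.88,-0.75,0,0,0,0.1],[-0.88,-0.75,0,0,0,0.15],[-0.88,-0.75,0,0,0,0.2],[-0.88,-0.75,0,0,0,0.2],[-0.88,-0.75,0,0,0,0.2],[-0.88,-0.75,0,0,0,0.2],[-0.88,-0.75,0,0,0,0.2]]]'
```

```text
t: 2.45
tcp_pos: [0.2641, 0.4755, 0.2312]
tcp_rot: [[-0.953, 0.304, 0.0], [0.304, 0.953, -0.0], [-0.0, -0.0, -1.0]]
force: [0.9, 0.8, 1.0]
finger_gap: 0.0553
t: 2.75
tcp_pos: [0.3374, 0.3575, 0.2315]
tcp_rot: [[-0.953, 0.304, 0.0], [0.304, 0.953, 0.0], [-0.0, 0.0, -1.0]]
force: [-0.1, 0.4, -0.7]
finger_gap: 0.0555
t: 3.05
tcp_pos: [0.4106, 0.2397, 0.2316]
tcp_rot: [[-0.953, 0.304, 0.001], [0.304, 0.953, 0.0], [-0.001, 0.0, -1.0]]
force: [0.3, 0.8, 0.3]
finger_gap: 0.0558
t: 3.35
tcp_pos: [0.484, 0.1218, 0.2317]
tcp_rot: [[-0.953, 0.304, 0.001], [0.304, 0.953, -0.0], [-0.001, 0.0, -1.0]]
force: [0.2, 1.6, 0.4]
finger_gap: 0.0553
t: 4.25
tcp_pos: [0.5562, 0.0069, 0.2314]
tcp_rot: [[-0.0, 1.0, 0.0], [1.0, 0.0, -0.0], [-0.0, 0.0, -1.0]]
force: [0.1, 0.5, 0.8]
finger_gap: 0.0555
```

```bash

cat >> h.py <<'E'
def colmask(c,seed,thr=45,bgr=False):
    """connected region of similar hue/sat around seed pixel"""
    im=c["img"].astype(np.int32)
    return im
def hsvmask(c,lo,hi,near=None):
    hsv=cv2.cvtColor(c["img"],cv2.COLOR_RGB2HSV)
    m=cv2.inRange(hsv,np.array(lo),np.array(hi))
    if lo[0]==0: m|=cv2.inRange(hsv,np.array([168,lo[1],lo[2]]),np.array([180,hi[1],hi[2]]))
    m=cv2.morphologyEx(m,cv2.MORPH_CLOSE,np.ones((5,5)))
    n,l,st,ce=cv2.connectedComponentsWithStats(m)
    best=None
    for i in range(1,n):
        if st[i,4]<150: continue
        d=np.hypot(*(ce[i]-near)) if near is not None else -st[i,4]
        if best is None or d<best[0]:best=(d,i)
    return l==best[1],ce[best[1]]
def save(c,name,polys=[]):
    im=c["img"][:,:,::-1].copy()
    for X in polys:
        h=cv2.convexHull(proj(c,X).astype(np.float32));cv2.polylines(im,[np.round(h*16).astype(np.int32)],True,(0,255,0),1,cv2.LINE_AA,4)
    cv2.imwrite("pics/"+name,im)
def go(pos,yawdeg=None,R=None):
    s=monitor.observe();R0=np.array(s["tcp_rot"]);p0=np.array(s["tcp_pos"])
    d=R0.T@(np.array(pos)-p0)/.12
    if R is None:
        a=np.radians(yawdeg);x=np.array([np.cos(a),np.sin(a),0]);z=np.array([0,0,-1.]);R=np.c_[x,np.cross(z,x),z]
    rv=cv2.Rodrigues(R0.T@R)[0][:,0]/(2*np.pi)
    print("row",np.round(d,3),np.round(rv,4),"t",round(s["t"],2))
E
python3 -m jog '[[[-0.4,0.25,0,0,0,0],[-0.8,0.5,0,0,0,0],[-1,0.59,0,0,0,0],[-1,0.59,0,0,0,0],[-1,0.59,0,0,0,0],[-1,0.59,0,0,0,0]]]'
python3 - <<'E'
from h import *
c=cam("wrist")
m,ce=hsvmask(c,(10,120,120),(32,255,255),proj(c,[.627,-.114,.01])[0])
x,e=fit(SH["round_amber"],[(c,m)],(.627,-.114),yaw=False);print(ce,m.sum(),np.round(x,4),e)
P=[place(SH["round_amber"],x[0],x[1],0)]
save(c,"w1.png",P)
t=cam("top");s=cam("scene")
E
```

```text
t: 4.85
tcp_pos: [0.6276, -0.1118, 0.2312]
tcp_rot: [[-0.007, 1.0, -0.0], [1.0, 0.007, 0.0], [0.0, -0.0, -1.0]]
force: [0.1, -0.0, 0.3]
finger_gap: 0.0553
[325.02638763 194.44858963] 2198 [ 0.6276 -0.1137  0.0366] 0.05247908080429624
```

View pics/w1.png

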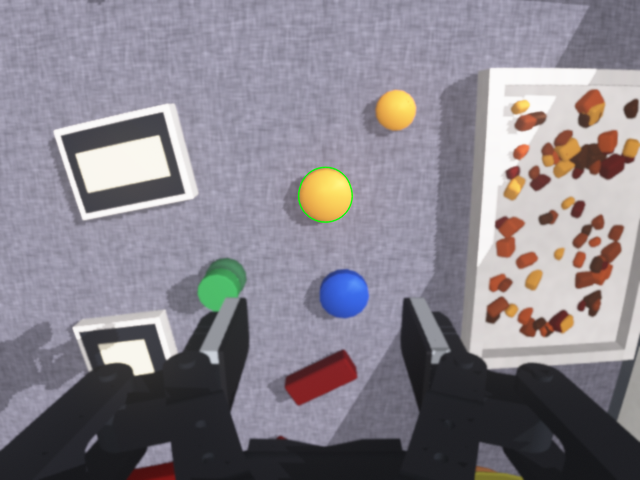

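```bash

python3 -m jog '[[[-0.016,0,0.4,0,0,0],[-0.016,0,0.8,0,0,0],[-0.016,0,1,0,0,0],[-0.016,0,1,0,0,0]]]'
python3 -m jog '[[[0,0,0.2,0,0,0],[0,0,0.4,0,0,0],[0,0,0.6,0,0,0],[0,0,0.75,0,0,0],[0,0,0.85,0,0,0],[0,0,0.91,0,0,0],[0,0,0.91,0,0,0]]]'
python3 -m jog '[[[0,0,0,0,0,0],[0,0,0,0,0,0],[0,0,0,0,0,0],[0,0,0,0,0,0]]]' 1 40
python3 -c "
from h import *
c=cam('wrist');save(c,'w2.png')"
```

```text
t: 5.4
tcp_pos: [0.626, -0.1135, 0.1083]
tcp_rot: [[-0.007, 1.0, -0.005], [1.0, 0.007, 0.0], [0.001, -0.005, -1.0]]
force: [-0.1, 0.2, 0.2]
finger_gap: 0.0557
t: 6.1
tcp_pos: [0.6278, -0.1147, 0.002]
tcp_rot: [[-0.006, 1.0, -0.0], [1.0, 0.006, -0.0], [-0.0, -0.0, -1.0]]
force: [-0.5, 0.0, 0.3]
finger_gap: 0.0555
t: 6.5
tcp_pos: [0.6284, -0.1149, 0.0032]
tcp_rot: [[-0.006, 1.0, 0.002], [1.0, 0.006, -0.0], [-0.0, 0.002, -1.0]]
force: [-1.0, -0.5, 7.4]
finger_gap: 0.0437
```

View pics/w2.png

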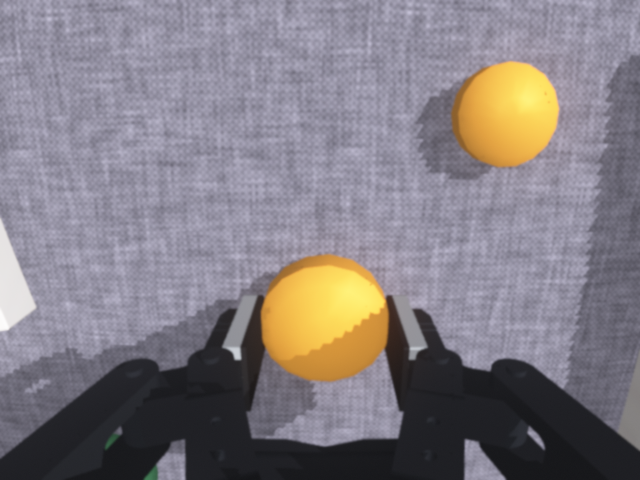

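```bash

python3 -m jog '[[[0,0,0,0,0,0],[0,0,0,0,0,0],[0,0,0,0,0,0]]]'
python3 -m jog '[[[0,0,-0.05,0,0,0],[0,0,-0.1,0,0,0],[0,0,-0.2,0,0,0],[0,0,-0.3,0,0,0],[0,0,-0.3,0,0,0]]]'
python3 -c "
from h import *
c=cam('scene');p=proj(c,[.6276,-.1137,.03])[0].astype(int);print(p)
i=c['img'][p[1]-60:p[1]+40,p[0]-80:p[0]+80,::-1];cv2.imwrite('pics/s3.png',cv2.resize(i,None,fx=5,fy=5,interpolation=cv2.INTER_CUBIC))"
```

```text
t: 6.85
tcp_pos: [0.6284, -0.1149, 0.0032]
tcp_rot: [[-0.006, 1.0, 0.002], [1.0, 0.006, -0.0], [-0.0, 0.002, -1.0]]
force: [-1.7, -0.0, 7.6]
finger_gap: 0.0439
t: 7.35
tcp_pos: [0.6289, -0.1149, 0.0404]
tcp_rot: [[-0.006, 1.0, 0.003], [1.0, 0.006, -0.0], [-0.0, 0.003, -1.0]]
force: [-0.4, -1.0, 0.0]
finger_gap: 0.0436
[273 263]
```

View pics/s3.png

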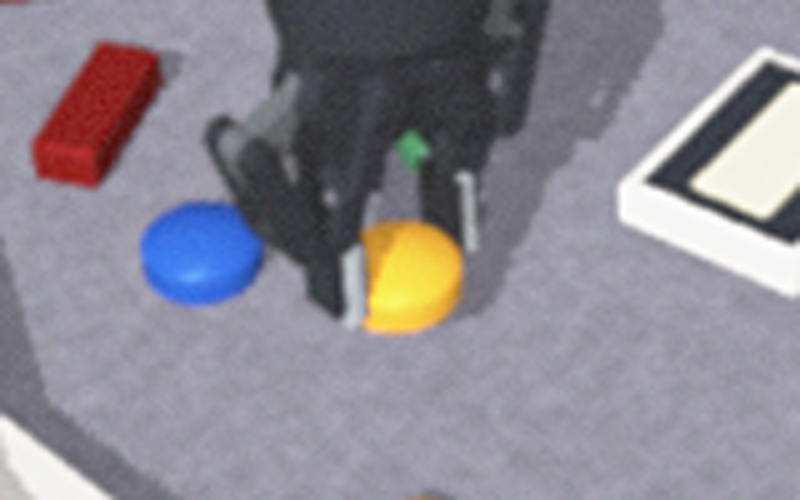

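```bash

python3 -m jog '[[[0,0,-0.3,0,0,0],[0,0,-0.7,0,0,0],[0.3,-0.3,-1,0,0,0],[0.6,-0.6,-1,0,0,0],[0.9,-0.8,-1,0,0,0],[0.9,-0.8,-1,0,0,0]]]'
python3 -m jog '[[[0.3,-0.3,0,0,0,0],[0.6,-0.6,0,0,0,0],[0.9,-0.8,0,0,0,0],[0.96,-0.86,0,0,0,0],[0.96,-0.86,0,0,0,0],[0.96,-0.86,0,0,0,0]]]'
cat >> h.py <<'E'
def silfit(c,t,p0):
    P=place(SH[t],p0[0],p0[1],p0[2] if len(p0)>2 else 0);q=proj(c,P).mean(0)
    hsv=cv2.cvtColor(c["img"],cv2.COLOR_RGB2HSV)
    m=((hsv[...,2]>170)&(hsv[...,1]<60)&(c["img"][...,0].astype(int)-c["img"][...,2]>-5)).astype(np.uint8)
    n,l,st,ce=cv2.connectedComponentsWithStats(m)
    i=min((i for i in range(1,n) if st[i,4]>150),key=lambda i:np.hypot(*(ce[i]-q)))
    m=l==i
    x,e=fit(SH[t],[(c,m)],p0,yaw=t!="round_sil");return x,e,m.sum(),ce[i]
E
python3 - <<'E'
from h import *
c=cam("wrist")
x,e,n,ce=silfit(c,"round_sil",(.43,.1105));print(np.round(x,4),e,n,ce)
save(c,"w4.png",[place(SH["round_sil"],x[0],x[1],0)])
for n in("top","scene"):
    k=cam(n)
    for t,p in(("round_sil",(.43,.1105)),("square_sil",(.434,-.282,.14)),("bar_sil",(.457,-.086,.18))):
        try:
            y,e,a,ce=silfit(k,t,p);print(n,t,np.round(y[:2],4),np.round(np.degrees(y[2]),1),round(e,3),a)
        except Exception as ex:print(n,t,ex)
go((x[0],x[1],.023),90)
E
```

```text
t: 8.0
tcp_pos: [0.5282, -0.0021, 0.1579]
tcp_rot: [[-0.012, 1.0, -0.002], [1.0, 0.012, 0.003], [0.003, -0.002, -1.0]]
force: [0.2, -0.2, -0.0]
finger_gap: 0.0441
t: 8.6
tcp_pos: [0.4278, 0.1067, 0.1582]
tcp_rot: [[-0.006, 1.0, 0.0], [1.0, 0.006, -0.0], [-0.0, 0.0, -1.0]]
force: [-0.4, 0.3, -0.0]
finger_gap: 0.0439
[0.4304 0.111  0.0342] 0.026668891427397926 4583 [328.84377046 210.14924722]
top round_sil [0.43   0.1105] 0.0 1.0 326
top square_sil [ 0.4345 -0.281 ] 8.6 0.058 371
top bar_sil [ 0.457  -0.0856] 10.7 0.053 423
scene round_sil [0.4299 0.1099] 3.4 0.057 493
scene square_sil [ 0.4339 -0.2827] 8.1 0.084 316
scene bar_sil [ 0.4559 -0.0874] 11.6 0.069 465
row [0.041 0.022 1.125] [0.     0.0001 0.0007] t 8.75
```

View pics/w4.png

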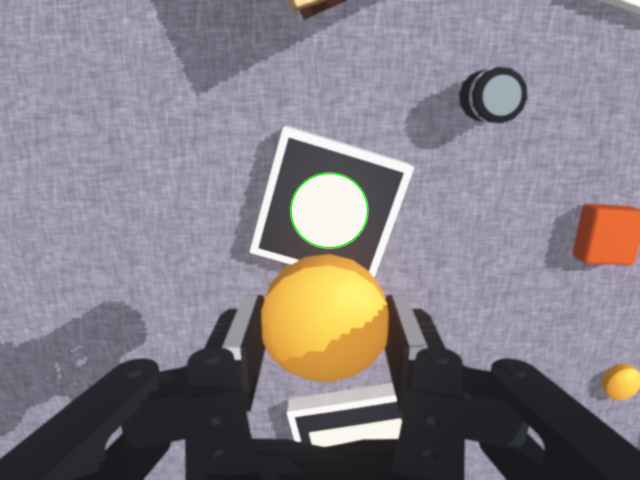

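```bash

python3 -m jog '[[[0.026,0.025,0.3,0,0,0],[0.026,0.025,0.6,0,0,0],[0.026,0.025,0.8,0,0,0],[0.026,0.025,0.9,0,0,0],[0.026,0.025,0.9,0,0,0],[0.026,0.025,0.9,0,0,0]]]'
python3 -m jog '[[[0,0,0.1,0,0,0],[0,0,0.17,0,0,0],[0,0,0.2,0,0,0],[0,0,0.22,0,0,0],[0,0,0.22,0,0,0]]]'
```

```text
t: 9.35
tcp_pos: [0.4308, 0.1101, 0.0508]
tcp_rot: [[-0.005, 1.0, 0.001], [1.0, 0.005, 0.0], [0.0, 0.001, -1.0]]
force: [-0.2, -0.7, -0.5]
finger_gap: 0.0436
t: 9.85
tcp_pos: [0.4301, 0.1103, 0.0235]
tcp_rot: [[-0.006, 1.0, -0.0], [1.0, 0.006, -0.0], [-0.0, -0.0, -1.0]]
force: [0.7, -0.5, 0.1]
finger_gap: 0.0442
```

Not touching yet; I'll creep down by about 0.5 mm per step.

```bash

python3 -m jog '[[[0,0,0.008,0,0,0],[0,0,0.012,0,0,0],[0,0,0.012,0,0,0]]]'
python3 -m jog '[[[0,0,0.004,0,0,0],[0,0,0.008,0,0,0],[0,0,0.008,0,0,0]]]'
```

```text
t: 10.15
tcp_pos: [0.4302, 0.1104, 0.0223]
tcp_rot: [[-0.006, 1.0, 0.0], [1.0, 0.006, -0.0], [-0.0, 0.0, -1.0]]
force: [0.3, 0.7, 0.1]
finger_gap: 0.0439
t: 10.45
tcp_pos: [0.4301, 0.1104, 0.0213]
tcp_rot: [[-0.006, 1.0, 0.0], [1.0, 0.006, -0.0], [-0.0, 0.0, -1.0]]
force: [0.2, -0.2, 0.0]
finger_gap: 0.0437
```

```bash

python3 -m jog '[[[0,0,0.004,0,0,0],[0,0,0.004,0,0,0]]]'
python3 -m jog '[[[0,0,0.004,0,0,0],[0,0,0.004,0,0,0]]]'
```

```text
t: 10.65
tcp_pos: [0.4302, 0.1104, 0.0211]
tcp_rot: [[-0.006, 1.0, -0.0], [1.0, 0.006, 0.0], [0.0, -0.0, -1.0]]
force: [-3.3, -0.3, 11.4]
finger_gap: 0.0437
t: 10.85
tcp_pos: [0.4302, 0.1104, 0.021]
tcp_rot: [[-0.006, 1.0, -0.0], [1.0, 0.006, 0.001], [0.001, -0.0, -1.0]]
force: [-6.7, -2.2, 26.1]
finger_gap: 0.044
```

```bash

python3 -m jog '[[[0,0,-0.008,0,0,0],[0,0,-0.008,0,0,0]]]'
python3 -m jog '[[[0,0,0,0,0,0],[0,0,0,0,0,0],[0,0,0,0,0,0],[0,0,0,0,0,0]]]' -0.3
python3 -m jog '[[[0,0,-0.1,0,0,0],[0,0,-0.4,0,0,0],[0,0,-0.8,0,0,0],[0,0,-1,0,0,0],[0,0,-1,0,0,0],[0,0,-1,0,0,0]]]'
python3 - <<'E'
from h import *
c=cam("wrist")
m,ce=hsvmask(c,(10,120,120),(32,255,255),proj(c,[.4304,.111,.03])[0])
x,e=fit(SH["round_amber"],[(c,m)],(.4304,.111),z=.018,yaw=False);print(ce,m.sum(),np.round(x,4),e)
save(c,"w5.png",[place(SH["round_amber"],x[0],x[1],0,.018),place(SH["round_sil"],.4304,.111,0)])
go((.638,.092,.2),90)
E
```

```text
t: 11.05
tcp_pos: [0.4302, 0.1104, 0.0214]
tcp_rot: [[-0.006, 1.0, 0.0], [1.0, 0.006, 0.0], [0.0, 0.0, -1.0]]
force: [0.4, 0.2, -0.1]
finger_gap: 0.0439
t: 11.45
tcp_pos: [0.4301, 0.1104, 0.0213]
tcp_rot: [[-0.006, 1.0, -0.0], [1.0, 0.006, -0.0], [-0.0, -0.0, -1.0]]
force: [-0.3, 0.1, -0.6]
finger_gap: 0.0557
t: 12.05
tcp_pos: [0.4302, 0.1107, 0.1421]
tcp_rot: [[-0.007, 1.0, 0.001], [1.0, 0.007, 0.001], [0.001, 0.001, -1.0]]
force: [-0.1, -0.0, -0.2]
finger_gap: 0.0557
[323.96834841 226.90123751] 4202 [0.4296 0.1104 0.0501] 0.05336114455301397
row [-0.165  1.734 -0.489] [-0.    -0.     0.001] t 12.1
```

View pics/w5.png

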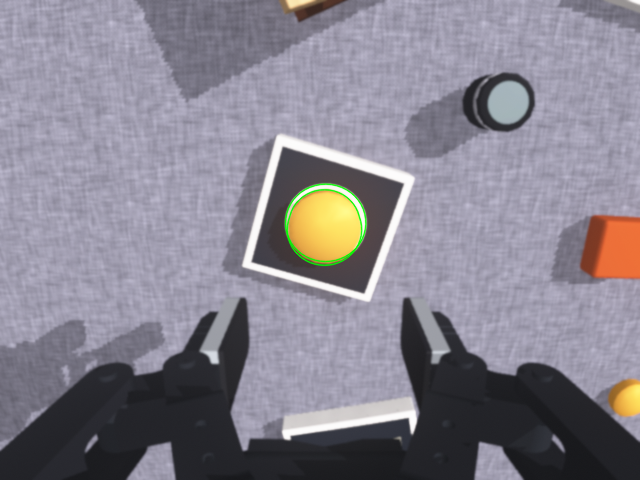

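The round amber sits within about 1 mm of its silhouette centre, with the image centred at (324,227). Next is the square.

```bash

python3 -m jog '[[[-0.05,0.4,-0.2,0,0,0],[-0.08,0.8,-0.3,0,0,0],[-0.08,0.9,-0.4,0,0,0],[-0.08,0.9,-0.4,0,0,0]]]'
python3 -m jog '[[[-0.08,0.4,0,0,0,0],[-0.08,0.8,0,0,0,0],[-0.08,0.84,0,0,0,0],[-0.08,0.84,0,0,0,0],[-0.08,0.84,0,0,0,0]]]'
python3 - <<'E'
from h import *
c=cam("wrist")
m,ce=hsvmask(c,(2,150,90),(11,255,255),proj(c,[.638,.092,.01])[0])
x,e=fit(SH["square_amber"],[(c,m)],(.638,.092,0));print(ce,m.sum(),np.round(x[:2],4),np.degrees(x[2]),e)
save(c,"w6.png",[place(SH["square_amber"],*x)])
s=monitor.observe();print(s["tcp_pos"])
go((x[0],x[1],.02),90+np.degrees(x[2]))
E
```

```text
t: 12.5
tcp_pos: [0.5401, 0.1007, 0.1893]
tcp_rot: [[-0.005, 1.0, 0.001], [1.0, 0.005, -0.002], [-0.002, 0.001, -1.0]]
force: [-0.6, -0.5, -0.7]
finger_gap: 0.055
t: 13.0
tcp_pos: [0.6376, 0.0924, 0.1884]
tcp_rot: [[-0.006, 1.0, -0.002], [1.0, 0.006, -0.0], [-0.0, -0.002, -1.0]]
force: [-0.7, 0.6, 0.9]
finger_gap: 0.0557
[326.10313015 203.16507414] 3035 [0.6379 0.0927] -1.9669451857914275 0.10352811964983687
[0.6376426  0.09262754 0.18885763]
row [0.    0.004 1.407] [-0.0002 -0.      0.0065] t 13.05
```

View pics/w6.png

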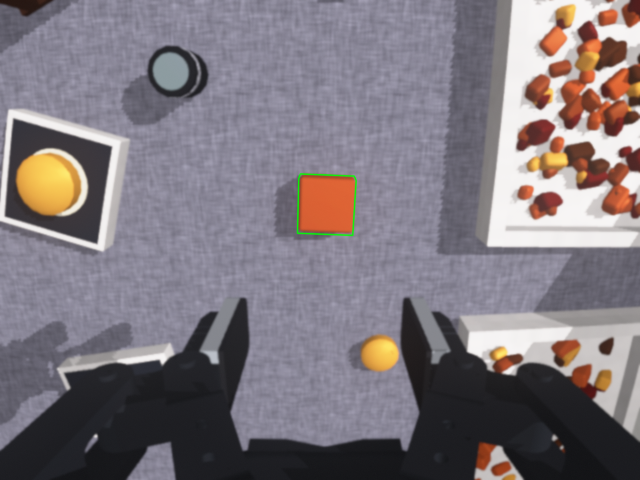

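```bash

python3 - <<'E'
from h import *
c=cam("wrist")
for lo,hi in(((0,120,60),(14,255,255)),((0,100,40),(16,255,255))):
    m,ce=hsvmask(c,lo,hi,proj(c,[.638,.092,.01])[0])
    for y0 in(-.03,0,.05):
        x,e=fit(SH["square_amber"],[(c,m)],(.638,.092,y0));print(ce,m.sum(),np.round(x[:2],4),np.degrees(x[2]),e)
save(c,"w7.png",[place(SH["square_amber"],*x)])
i=cv2.imread("pics/w7.png")[160:250,280:400];cv2.imwrite("pics/w7.png",cv2.resize(i,None,fx=6,fy=6,interpolation=cv2.INTER_NEAREST))
E
```

```text
[325.88443018 203.51781701] 3115 [0.6381 0.0927] -2.977566072220427 0.07214175557863593
[325.88443018 203.51781701] 3115 [0.6381 0.0928] -1.7867219773342689 0.07153872785069083
[325.88443018 203.51781701] 3115 [0.6381 0.0933] -1.9519082785654327 0.07179554968054637
[325.89345558 203.49415112] 3163 [0.6381 0.0933] -2.32033874632076 0.05767545083161308
[325.89345558 203.49415112] 3163 [0.6382 0.093 ] -2.3997572534653653 0.0581180685995549
[325.89345558 203.49415112] 3163 [0.638  0.0929] -2.345248826116783 0.05672822401170396
```

View pics/w7.png

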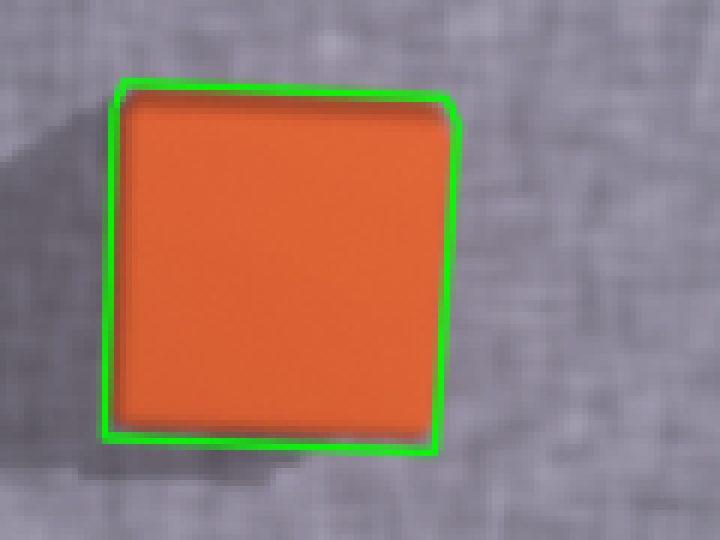

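```bash

python3 -m jog '[[[0.004,0.004,0.3,0,0,0.0065],[0.004,0.004,0.7,0,0,0.0065],[0.004,0.004,0.9,0,0,0.0065],[0.004,0.004,0.9,0,0,0.0065]]]'
python3 -m jog '[[[0,0,0.2,0,0,0],[0,0,0.4,0,0,0],[0,0,0.53,0,0,0],[0,0,0.6,0,0,0],[0,0,0.62,0,0,0],[0,0,0.62,0,0,0]]]'
python3 -m jog '[[[0,0,0,0,0,0],[0,0,0,0,0,0],[0,0,0,0,0,0],[0,0,0,0,0,0]]]' 1 40
python3 -m jog '[[[0,0,-0.02,0,0,0],[0,0,-0.3,0,0,0],[0,0,-0.7,0,0,0],[0,0,-1,0,0,0],[0,0,-1,0,0,0],[0,0,-1,0,0,0]]]'
python3 -c "
from h import *
go((.434,-.282,.15),98)"
```

```text
t: 13.5
tcp_pos: [0.637, 0.0932, 0.0785]
tcp_rot: [[0.034, 0.999, -0.005], [0.999, -0.034, -0.001], [-0.001, -0.005, -1.0]]
force: [-1.1, -0.2, 1.2]
finger_gap: 0.0554
t: 14.1
tcp_pos: [0.6399, 0.093, 0.0077]
tcp_rot: [[0.034, 0.999, 0.001], [0.999, -0.034, 0.0], [0.0, 0.001, -1.0]]
force: [0.3, -0.7, 0.6]
finger_gap: 0.0558
t: 14.5
tcp_pos: [0.6402, 0.0931, 0.0082]
tcp_rot: [[0.035, 0.999, 0.002], [0.999, -0.035, 0.0], [0.0, 0.002, -1.0]]
force: [-1.7, -0.5, 5.9]
finger_gap: 0.041
t: 15.1
tcp_pos: [0.6398, 0.0933, 0.128]
tcp_rot: [[0.034, 0.999, 0.002], [0.999, -0.034, 0.001], [0.001, 0.002, -1.0]]
force: [0.1, -0.2, -0.4]
finger_gap: 0.0412
row [-3.184 -1.607 -0.188] [ 0.0003 -0.0001 -0.0277] t 15.1
```

```bash

python3 -m jog '[[[-0.35,-0.18,-0.05,0,0,0],[-0.7,-0.36,-0.1,0,0,0],[-0.9,-0.45,-0.18,0,0,0]]]'
python3 -m jog '[[[-0.35,-0.18,0,0,0,0],[-0.7,-0.36,0,0,0,0],[-0.9,-0.45,0,0,0,0]]]'
python3 -m jog '[[[-0.35,-0.18,0,0,0,0],[-0.7,-0.36,0,0,0,0],[-0.9,-0.45,0,0,0,0],[-0.9,-0.45,0,0,0,-0.0277],[-0.9,-0.45,0,0,0,-0.0277],[-0.9,-0.45,0,0,0,-0.0277]]]'
python3 -c "
from h import *
go((.434,-.285,.15),98)"
```

```text
t: 15.4
tcp_pos: [0.5791, -0.0163, 0.1475]
tcp_rot: [[0.037, 0.999, -0.003], [0.999, -0.037, -0.001], [-0.001, -0.003, -1.0]]
force: [0.3, -0.0, 0.2]
finger_gap: 0.0408
t: 15.7
tcp_pos: [0.5215, -0.1221, 0.1478]
tcp_rot: [[0.037, 0.999, -0.002], [0.999, -0.037, -0.0], [-0.0, -0.002, -1.0]]
force: [0.7, -0.5, 0.1]
finger_gap: 0.0409
t: 16.3
tcp_pos: [0.4664, -0.2247, 0.148]
tcp_rot: [[-0.137, 0.991, -0.001], [0.991, 0.137, 0.001], [0.001, -0.001, -1.0]]
force: [-0.5, -0.0, -0.2]
finger_gap: 0.0406
row [-0.461 -0.336 -0.017] [-0.0001 -0.0001 -0.0003] t 16.3
```

```bash

python3 -m jog '[[[-0.3,-0.2,0,0,0,0],[-0.46,-0.34,0,0,0,0],[-0.46,-0.34,0,0,0,0],[-0.46,-0.34,0,0,0,0],[-0.46,-0.34,0,0,0,0]]]'
python3 - <<'E'
from h import *
s=monitor.observe()
c=cam("wrist")
x,e,n,ce=silfit(c,"square_sil",(.434,-.282,.14));print(np.round(x[:2],4),np.degrees(x[2]),e,n,ce)
# held object pose in tool
m,ce=hsvmask(c,(0,120,60),(14,255,255),proj(c,[*s["tcp_pos"][:2],s["tcp_pos"][2]])[0])
o,eo=fit(SH["square_amber"],[(c,m)],(*s["tcp_pos"][:2],np.radians(8)),z=s["tcp_pos"][2]-.008);print("held",np.round(o[:2],4),np.degrees(o[2]),eo,s["tcp_pos"])
save(c,"w8.png",[place(SH["square_sil"],*x),place(SH["square_amber"],*o,s["tcp_pos"][2]-.008)])
E
```

```text
t: 16.8
tcp_pos: [0.4344, -0.2843, 0.1483]
tcp_rot: [[-0.139, 0.99, -0.0], [0.99, 0.139, 0.0], [0.0, -0.0, -1.0]]
force: [0.3, 0.3, -0.2]
finger_gap: 0.0409
[ 0.434 -0.281] 8.872525583746874 0.03824882433391111 5362 [324.88660947 215.19171951]
held [ 0.4342 -0.2849] 7.928370540063789 0.07141372821729526 [ 0.43442869 -0.28434927  0.14826791]
```

View pics/w8.png

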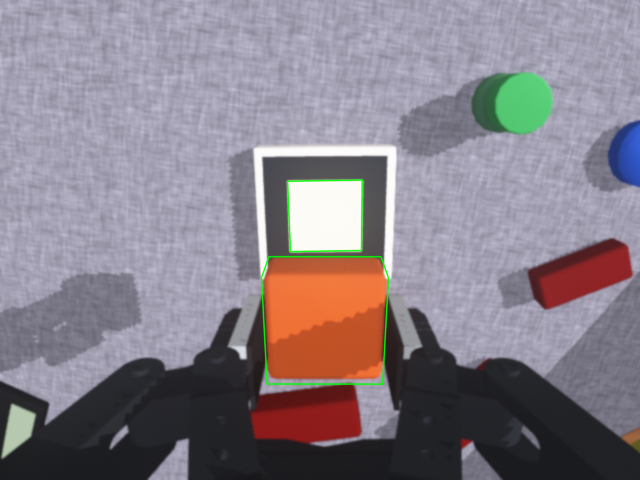

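```bash

python3 -m jog '[[[0.031,0.003,0.3,0,0,0],[0.031,0.003,0.6,0,0,0],[0.031,0.003,0.8,0,0,0],[0.031,0.003,0.8,0,0,0],[0.031,0.003,0.8,0,0,0]]]'
python3 -m jog '[[[0,0,0.1,0,0,0],[0,0,0.17,0,0,0],[0,0,0.2,0,0,0],[0,0,0.2,0,0,0]]]'
python3 -m jog '[[[0,0,0.005,0,0,0],[0,0,0.01,0,0,0],[0,0,0.01,0,0,0]]]'
```

```text
t: 17.35
tcp_pos: [0.4339, -0.2816, 0.053]
tcp_rot: [[-0.139, 0.99, -0.0], [0.99, 0.139, -0.0], [-0.0, -0.0, -1.0]]
force: [0.2, -0.8, 0.7]
finger_gap: 0.041
t: 17.75
tcp_pos: [0.4334, -0.2817, 0.0282]
tcp_rot: [[-0.139, 0.99, -0.0], [0.99, 0.139, 0.0], [0.0, -0.0, -1.0]]
force: [0.4, 0.4, -0.1]
finger_gap: 0.0407
t: 18.05
tcp_pos: [0.4337, -0.2819, 0.0275]
tcp_rot: [[-0.139, 0.99, 0.0], [0.99, 0.139, -0.0], [-0.0, 0.0, -1.0]]
force: [1.1, 0.7, -0.8]
finger_gap: 0.0411
```

```bash

python3 -m jog '[[[0.008,0.005,0.004,0,0,0],[0.008,0.005,0.008,0,0,0],[0.008,0.005,0.008,0,0,0]]]'
python3 -m jog '[[[0,0,0.004,0,0,0],[0,0,0.004,0,0,0]]]'
python3 -m jog '[[[0,0,0.004,0,0,0],[0,0,0.004,0,0,0]]]'
```

```text
t: 18.35
tcp_pos: [0.4341, -0.2807, 0.0264]
tcp_rot: [[-0.139, 0.99, -0.0], [0.99, 0.139, -0.0], [-0.0, -0.0, -1.0]]
force: [0.4, -0.3, 0.7]
finger_gap: 0.0406
t: 18.55
tcp_pos: [0.4341, -0.2808, 0.0261]
tcp_rot: [[-0.139, 0.99, 0.0], [0.99, 0.139, 0.0], [0.0, 0.0, -1.0]]
force: [-1.6, 1.1, 7.3]
finger_gap: 0.041
t: 18.75
tcp_pos: [0.4341, -0.2808, 0.0261]
tcp_rot: [[-0.139, 0.99, 0.0], [0.99, 0.139, 0.0], [0.0, 0.001, -1.0]]
force: [-4.8, 4.4, 18.1]
finger_gap: 0.0409
```

Contact at 0.0261. I'll ease back, release and lift.

```bash

python3 -m jog '[[[0,0,-0.006,0,0,0],[0,0,-0.006,0,0,0]]]'
python3 -m jog '[[[0,0,0,0,0,0],[0,0,0,0,0,0],[0,0,0,0,0,0],[0,0,0,0,0,0]]]' -0.3
python3 -m jog '[[[0,0,-0.1,0,0,0],[0,0,-0.4,0,0,0],[0,0,-0.8,0,0,0],[0,0,-1,0,0,0],[0,0,-1,0,0,0],[0,0,-1,0,0,0]]]'
python3 - <<'E'
from h import *
c=cam("wrist")
m,ce=hsvmask(c,(0,110,50),(15,255,255),proj(c,[.434,-.281,.03])[0])
x,e=fit(SH["square_amber"],[(c,m)],(.434,-.281,.14),z=.018);print(ce,m.sum(),np.round(x[:2],4),np.degrees(x[2]),e)
save(c,"w9.png",[place(SH["square_amber"],x[0],x[1],x[2],.018),place(SH["square_sil"],.434,-.281,.145)])
go((.6255,-.300,.2),30)
E
```

```text
t: 18.95
tcp_pos: [0.4341, -0.2809, 0.0262]
tcp_rot: [[-0.139, 0.99, 0.0], [0.99, 0.139, -0.0], [-0.0, 0.0, -1.0]]
force: [-0.0, -1.1, -0.7]
finger_gap: 0.041
t: 19.35
tcp_pos: [0.434, -0.2808, 0.0261]
tcp_rot: [[-0.139, 0.99, -0.0], [0.99, 0.139, -0.0], [-0.0, -0.0, -1.0]]
force: [1.0, 0.4, -0.5]
finger_gap: 0.0555
t: 19.95
tcp_pos: [0.4342, -0.2806, 0.1469]
tcp_rot: [[-0.139, 0.99, 0.001], [0.99, 0.139, -0.0], [-0.0, 0.001, -1.0]]
force: [0.2, -0.3, -0.4]
finger_gap: 0.0556
[323.75692042 226.40549308] 4624 [ 0.434 -0.281] 8.032010136402594 0.07099023000203541
row [-0.383  1.559 -0.449] [-0.     -0.      0.1889] t 20.0
```

View pics/w9.png

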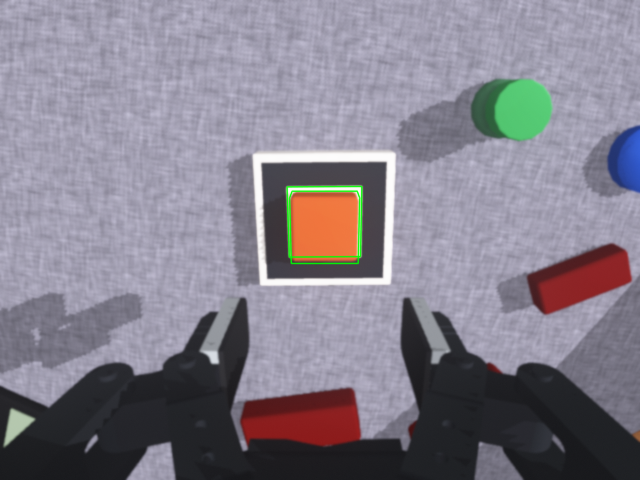

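```bash

python3 -m jog '[[[-0.1,0.3,-0.3,0,0,0],[-0.2,0.6,-0.45,0,0,0],[-0.2,0.78,-0.45,0,0,0],[-0.2,0.78,-0.45,0,0,0]]]'
python3 -m jog '[[[-0.1,0.3,0,0,0,0.03],[-0.19,0.6,0,0,0,0.06],[-0.19,0.78,0,0,0,0.09],[-0.19,0.78,0,0,0,0.12],[-0.19,0.78,0,0,0,0.15],[-0.19,0.78,0,0,0,0.189],[-0.19,0.78,0,0,0,0.189],[-0.19,0.78,0,0,0,0.189],[-0.19,0.78,0,0,0,0.189],[-0.19,0.78,0,0,0,0.189]]]'
python3 - <<'E'
from h import *
c=cam("wrist")
m,ce=hsvmask(c,(0,110,40),(9,255,255),proj(c,[.6255,-.3,.01])[0])
x,e=fit(SH["bar_amber"],[(c,m)],(.6255,-.3,.52));print(ce,m.sum(),np.round(x[:2],4),np.degrees(x[2]),e)
save(c,"w10.png",[place(SH["bar_amber"],*x)])
go((x[0],x[1],.0075),np.degrees(x[2]))
E
```

```text
t: 20.4
tcp_pos: [0.5323, -0.2905, 0.199]
tcp_rot: [[-0.142, 0.99, -0.001], [0.99, 0.142, -0.0], [0.0, -0.001, -1.0]]
force: [-0.1, -0.4, -1.7]
finger_gap: 0.0555
t: 21.4
tcp_pos: [0.6253, -0.3012, 0.1993]
tcp_rot: [[0.864, 0.503, -0.002], [0.503, -0.864, 0.0], [-0.001, -0.001, -1.0]]
force: [0.3, -0.1, -0.3]
finger_gap: 0.0553
[322.66087811 198.8404325 ] 3052 [ 0.6246 -0.2989] 29.799265810695857 0.1003443579266569
row [ 0.004 -0.019  1.601] [-0.0001  0.0001  0.001 ] t 21.45
```

View pics/w10.png

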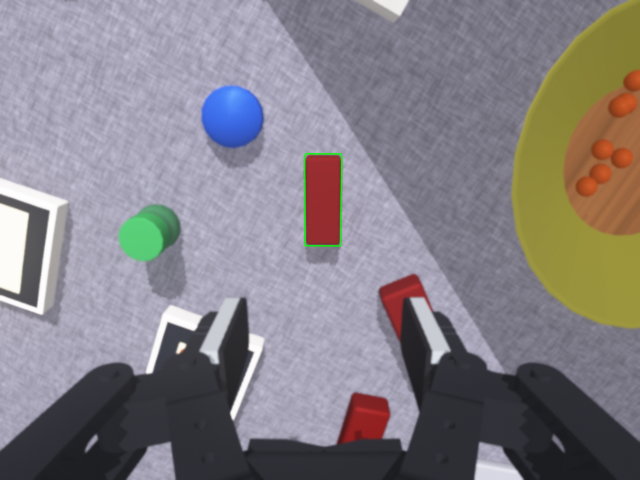

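```bash

python3 -m jog '[[[0.004,-0.019,0.3,0,0,0],[0.004,-0.019,0.7,0,0,0],[0.004,-0.019,1,0,0,0],[0.004,-0.019,1,0,0,0],[0.004,-0.019,1,0,0,0]]]'
python3 -m jog '[[[0,0,0.2,0,0,0],[0,0,0.4,0,0,0],[0,0,0.52,0,0,0],[0,0,0.6,0,0,0],[0,0,0.6,0,0,0]]]'
python3 -m jog '[[[0,0,0,0,0,0],[0,0,0,0,0,0],[0,0,0,0,0,0],[0,0,0,0,0,0],[0,0,0,0,0,0]]]' 1 40
python3 -m jog '[[[0,0,-0.02,0,0,0],[0,0,-0.3,0,0,0],[0,0,-0.7,0,0,0],[0,0,-1,0,0,0],[0,0,-1,0,0,0],[0,0,-1,0,0,0]]]'
python3 -c "
from h import *
go((.4555,-.0865,.15),10.7)"
```

```text
t: 21.95
tcp_pos: [0.6252, -0.2995, 0.0811]
tcp_rot: [[0.866, 0.5, -0.0], [0.5, -0.866, -0.0], [-0.0, 0.0, -1.0]]
force: [0.1, -1.1, 1.3]
finger_gap: 0.0558
t: 22.45
tcp_pos: [0.6253, -0.299, 0.0083]
tcp_rot: [[0.866, 0.5, 0.0], [0.5, -0.866, -0.0], [-0.0, 0.0, -1.0]]
force: [-0.9, -0.1, 0.6]
finger_gap: 0.0553
t: 22.95
tcp_pos: [0.6258, -0.2993, 0.0095]
tcp_rot: [[0.866, 0.499, 0.002], [0.499, -0.866, -0.001], [0.001, 0.001, -1.0]]
force: [-0.6, 0.7, 6.0]
finger_gap: 0.0272
t: 23.55
tcp_pos: [0.6256, -0.2988, 0.129]
tcp_rot: [[0.866, 0.5, 0.002], [0.5, -0.866, -0.0], [0.001, 0.001, -1.0]]
force: [-0.2, -0.2, -0.8]
finger_gap: 0.0265
row [-0.344 -2.24  -0.177] [ 0.0001 -0.0002  0.0535] t 23.55
```

```bash

python3 -m jog '[[[-0.1,-0.3,-0.15,0,0,0],[-0.2,-0.65,-0.3,0,0,0],[-0.3,-0.9,-0.4,0,0,0],[-0.3,-0.9,-0.4,0,0,0]]]'
python3 -m jog '[[[-0.1,-0.3,0,0,0,0.02],[-0.2,-0.65,0,0,0,0.0535],[-0.3,-0.9,0,0,0,0.0535],[-0.3,-0.9,0,0,0,0.0535],[-0.3,-0.9,0,0,0,0.0535]]]'
python3 -c "
from h import *
go((.406,-.0955,.18),10.7)"
```

```text
t: 23.95
tcp_pos: [0.5381, -0.2208, 0.1763]
tcp_rot: [[0.866, 0.5, -0.001], [0.5, -0.866, 0.002], [0.001, -0.002, -1.0]]
force: [1.7, -0.2, -0.0]
finger_gap: 0.0268
t: 24.45
tcp_pos: [0.4552, -0.147, 0.1758]
tcp_rot: [[0.982, 0.188, -0.0], [0.188, -0.982, -0.0], [-0.0, 0.0, -1.0]]
force: [1.6, 0.2, -0.7]
finger_gap: 0.0271
row [-0.322 -0.499 -0.035] [0.     0.0001 0.0003] t 24.45
```

```bash

python3 -m jog '[[[-0.2,-0.3,0,0,0,0],[-0.32,-0.5,0,0,0,0],[-0.32,-0.5,0,0,0,0],[-0.32,-0.5,0,0,0,0],[-0.32,-0.5,0,0,0,0]]]'
python3 - <<'E'
from h import *
s=monitor.observe();p=s["tcp_pos"]
c=cam("wrist")
x,e,n,ce=silfit(c,"bar_sil",(.4565,-.0865,.19));print(np.round(x[:2],4),np.degrees(x[2]),e,n,ce)
m,ce=hsvmask(c,(0,110,40),(9,255,255),proj(c,p)[0])
o,eo=fit(SH["bar_amber"],[(c,m)],(p[0],p[1],np.radians(10.7)),z=p[2]-.009);print("held",np.round(o[:2],4),np.degrees(o[2]),eo,p)
save(c,"w11.png",[place(SH["bar_sil"],*x),place(SH["bar_amber"],*o,p[2]-.009)])
E
```

```text
t: 24.95
tcp_pos: [0.407, -0.0969, 0.1764]
tcp_rot: [[0.983, 0.185, 0.001], [0.185, -0.983, -0.001], [0.0, 0.002, -1.0]]
force: [0.2, -0.5, -0.4]
finger_gap: 0.0267
[ 0.4563 -0.0858] 10.87180753824255 0.024094708005694725 5633 [322.36676726 136.88407598]
held [ 0.4046 -0.0968] 10.514928847938934 0.07873277988944762 [ 0.4070112  -0.09689813  0.17640685]
```

View pics/w11.png

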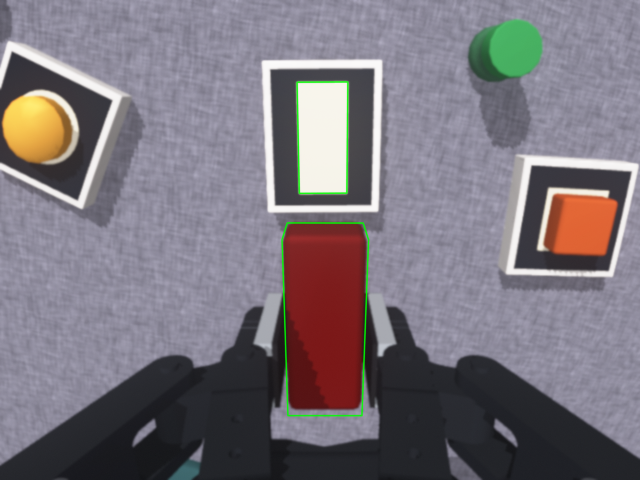

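```bash

python3 -m jog '[[[0.3,-0.012,0.1,0,0,0],[0.435,-0.012,0.3,0,0,0],[0.435,-0.012,0.7,0,0,0],[0.435,-0.012,1,0,0,0],[0.435,-0.012,1,0,0,0],[0.435,-0.012,1,0,0,0]]]'
python3 - <<'E'
from h import *
s=monitor.observe();p=s["tcp_pos"]
c=cam("wrist")
m,ce=hsvmask(c,(0,110,40),(9,255,255),proj(c,p)[0])
for dz in(.006,.009,.012):
    o,eo=fit(SH["bar_amber"],[(c,m)],(p[0],p[1],np.radians(10.7)),z=p[2]-dz);print("held",np.round(o[:2],4),np.degrees(o[2]),eo,p)
save(c,"w12.png",[place(SH["bar_sil"],.4563,-.0858,.19)])
k=cam("scene");q=proj(k,[.456,-.086,.03])[0].astype(int)
save(k,"s12.png",[place(SH["bar_sil"],.4563,-.0858,.19)])
i=cv2.imread("pics/s12.png")[q[1]-60:q[1]+40,q[0]-70:q[0]+70];cv2.imwrite("pics/s12.png",cv2.resize(i,None,fx=5,fy=5))
E
```

```text
t: 25.6
tcp_pos: [0.4573, -0.0862, 0.0566]
tcp_rot: [[0.983, 0.184, -0.001], [0.184, -0.983, -0.001], [-0.001, 0.001, -1.0]]
force: [-0.1, 0.2, 0.5]
finger_gap: 0.0266
held [ 0.4557 -0.0862] 10.58541667679352 0.10327249825584395 [ 0.45725841 -0.08619654  0.05659164]
held [ 0.4549 -0.086 ] 10.671062481451374 0.07254847667988697 [ 0.45725841 -0.08619654  0.05659164]
held [ 0.4541 -0.0862] 10.703547381647807 0.035275386632570786 [ 0.45725841 -0.08619654  0.05659164]
```

View pics/w12.png

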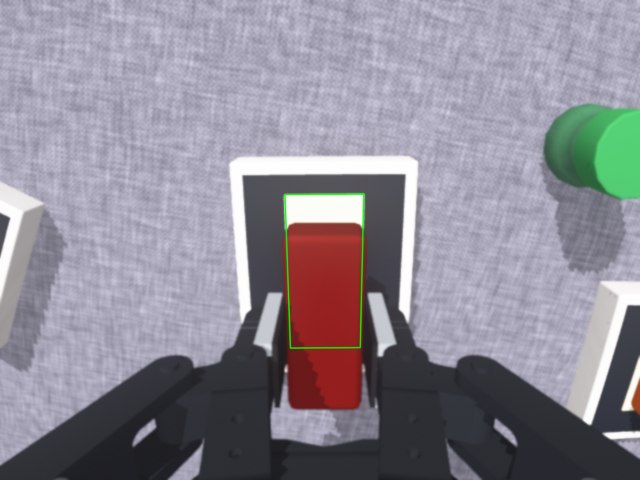

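View pics/s12.png

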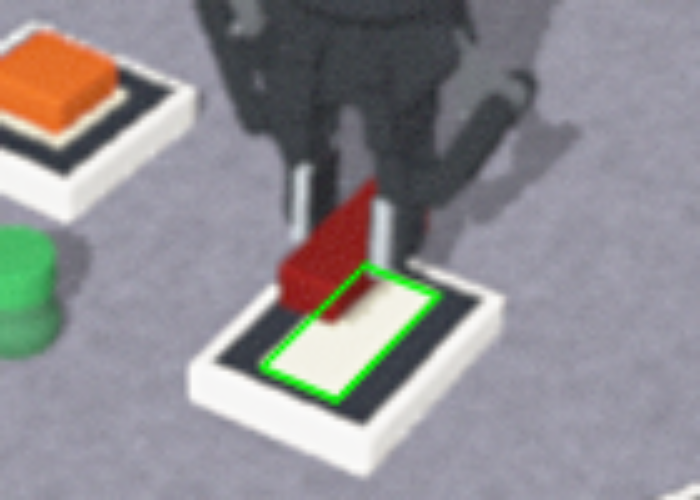

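```bash

python3 -m jog '[[[0.008,0,0.08,0,0,0],[0.008,0,0.15,0,0,0],[0.008,0,0.2,0,0,0],[0.008,0,0.2,0,0,0],[0.008,0,0.2,0,0,0]]]'
python3 -m jog '[[[0,0,0.005,0,0,0],[0,0,0.01,0,0,0],[0,0,0.01,0,0,0]]]'
python3 -m jog '[[[0,0,0.005,0,0,0],[0,0,0.01,0,0,0],[0,0,0.01,0,0,0]]]'
```

```text
t: 26.2
tcp_pos: [0.458, -0.0847, 0.0321]
tcp_rot: [[0.983, 0.185, -0.0], [0.185, -0.983, -0.0], [-0.0, 0.0, -1.0]]
force: [-0.5, -0.1, -0.7]
finger_gap: 0.0269
t: 26.5
tcp_pos: [0.4581, -0.0846, 0.031]
tcp_rot: [[0.983, 0.186, 0.0], [0.186, -0.983, -0.0], [0.0, 0.0, -1.0]]
force: [0.9, -0.0, 0.1]
finger_gap: 0.0268
t: 26.8
tcp_pos: [0.458, -0.0846, 0.0297]
tcp_rot: [[0.983, 0.186, -0.0], [0.186, -0.983, -0.0], [-0.0, 0.0, -1.0]]
force: [-0.4, -0.3, -0.8]
finger_gap: 0.0268
```

```bash

python3 -m jog '[[[0.002,0.01,0.005,0,0,0],[0.002,0.01,0.01,0,0,0],[0.002,0.01,0.01,0,0,0]]]'
python3 -m jog '[[[0,0,0.006,0,0,0],[0,0,0.006,0,0,0]]]'
python3 -m jog '[[[0,0,0.004,0,0,0],[0,0,0.004,0,0,0]]]'
```

```text
t: 27.1
tcp_pos: [0.4585, -0.0858, 0.0284]
tcp_rot: [[0.983, 0.186, -0.0], [0.186, -0.983, -0.0], [-0.0, 0.0, -1.0]]
force: [0.2, -0.8, 0.0]
finger_gap: 0.027
t: 27.3
tcp_pos: [0.4585, -0.0857, 0.0277]
tcp_rot: [[0.983, 0.186, -0.0], [0.186, -0.983, -0.0], [-0.0, 0.0, -1.0]]
force: [0.2, -0.9, -0.2]
finger_gap: 0.0271
t: 27.5
tcp_pos: [0.4585, -0.0857, 0.0275]
tcp_rot: [[0.983, 0.186, 0.0], [0.186, -0.983, 0.0], [0.0, -0.0, -1.0]]
force: [-2.3, 1.2, 5.8]
finger_gap: 0.0268
```

```bash

python3 -m jog '[[[0,0,-0.003,0,0,0],[0,0,-0.003,0,0,0]]]'
python3 -m jog '[[[0,0,0,0,0,0],[0,0,0,0,0,0],[0,0,0,0,0,0],[0,0,0,0,0,0]]]' -0.3
python3 -m jog '[[[0,0,-0.1,0,0,0],[0,0,-0.4,0,0,0],[0,0,-0.8,0,0,0],[0,0,-1,0,0,0],[0,0,-1,0,0,0],[0,0,-1,0,0,0]]]'
python3 - <<'E'
from h import *
c=cam("wrist")
m,ce=hsvmask(c,(0,110,40),(9,255,255),proj(c,[.456,-.086,.03])[0])
x,e=fit(SH["bar_amber"],[(c,m)],(.456,-.086,.18),z=.018);print(ce,m.sum(),np.round(x[:2],4),np.degrees(x[2]),e)
save(c,"w13.png",[place(SH["bar_amber"],x[0],x[1],x[2],.018),place(SH["bar_sil"],.4563,-.0858,.189)])
k=cam("top")
m,ce=hsvmask(k,(0,110,40),(9,255,255),proj(k,[.456,-.086,.03])[0])
x,e=fit(SH["bar_amber"],[(k,m)],(.456,-.086,.18),z=.018);print(ce,m.sum(),np.round(x[:2],4),np.degrees(x[2]),e)
E
```

```text
t: 27.7
tcp_pos: [0.4585, -0.0857, 0.0277]
tcp_rot: [[0.983, 0.186, 0.0], [0.186, -0.983, -0.0], [0.0, 0.0, -1.0]]
force: [0.2, -0.2, -1.4]
finger_gap: 0.0271
t: 28.1
tcp_pos: [0.4585, -0.0857, 0.0277]
tcp_rot: [[0.983, 0.186, -0.0], [0.186, -0.983, -0.0], [-0.0, 0.0, -1.0]]
force: [-0.2, 0.1, 1.1]
finger_gap: 0.0558
t: 28.7
tcp_pos: [0.4586, -0.0853, 0.1483]
tcp_rot: [[0.983, 0.186, 0.001], [0.186, -0.983, 0.001], [0.001, -0.001, -1.0]]
force: [0.1, -0.1, -0.2]
finger_gap: 0.0556
[325.08244794 226.22566936] 4706 [ 0.4561 -0.0855] 10.853690730275806 0.09773588993608492
[399.         283.80722892] 249 [ 0.456 -0.086] 10.313240312354818 1.0
```

View pics/w13.png

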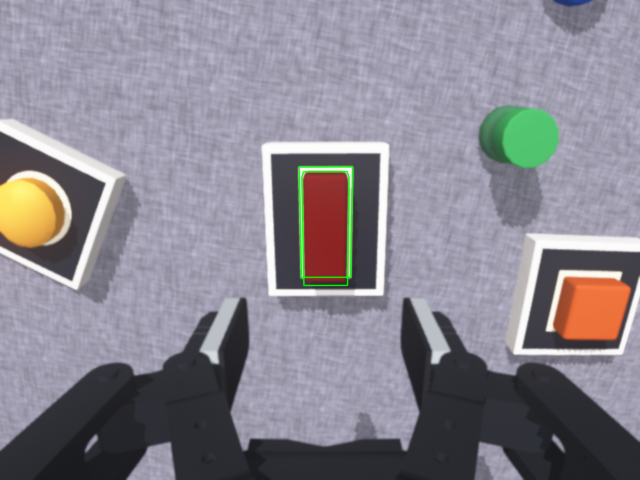

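```bash

python3 -m jog '[[[0.2,-0.3,-0.2,0,0,0],[0.4,-0.6,-0.4,0,0,0],[0.66,-0.9,-0.43,0,0,0],[0.66,-0.9,-0.43,0,0,0]]]' -0.63
python3 -m jog '[[[0.2,-0.3,0,0,0,0],[0.4,-0.6,0,0,0,0],[0.66,-0.9,0,0,0,0],[0.66,-0.9,0,0,0,0]]]'
python3 -m jog '[[[0.2,-0.3,0,0,0,0.02],[0.4,-0.6,0,0,0,0.04],[0.66,-0.9,0,0,0,0.063],[0.66,-0.9,0,0,0,0.063],[0.66,-0.9,0,0,0,0.063],[0.66,-0.9,0,0,0,0.063]]]'
python3 - <<'E'
from h import *
c=cam("wrist")
L=[d for d in vision.cut_out("plaque",c)];print([(round(d["confidence"],2),d["mask"].sum()) for d in L])
x,e=fit(SH["plaque"],[(c,L[0]["mask"])],(.631,.277,-.21));print(np.round(x[:2],4),np.degrees(x[2]),e)
save(c,"w14.png",[place(SH["plaque"],*x)])
go((x[0],x[1],.007),np.degrees(x[2]))
for d in vision.cut_out("easel",c): print(d["confidence"],d["mask"].sum())
E
```

```text
t: 29.2
tcp_pos: [0.5183, 0.0407, 0.1988]
tcp_rot: [[0.981, 0.193, 0.0], [0.193, -0.981, -0.001], [-0.0, 0.001, -1.0]]
force: [-0.4, -0.3, -0.9]
finger_gap: 0.0701
t: 29.6
tcp_pos: [0.5752, 0.1616, 0.1972]
tcp_rot: [[0.981, 0.192, -0.002], [0.192, -0.981, -0.001], [-0.002, 0.001, -1.0]]
force: [-1.0, -0.0, -1.2]
finger_gap: 0.0698
t: 30.2
tcp_pos: [0.6317, 0.2752, 0.1986]
tcp_rot: [[0.978, -0.209, -0.001], [-0.209, -0.978, -0.001], [-0.001, 0.001, -1.0]]
force: [-0.4, 0.1, -0.6]
finger_gap: 0.0695
[(0.97, np.int64(5862)), (0.7, np.int64(1626))]
[0.6303 0.2765] -11.043332105844199 0.02326984700396706
row [-0.013 -0.006  1.602] [-0.      0.0001 -0.0028] t 30.3
0.64 10946
```

View pics/w14.png

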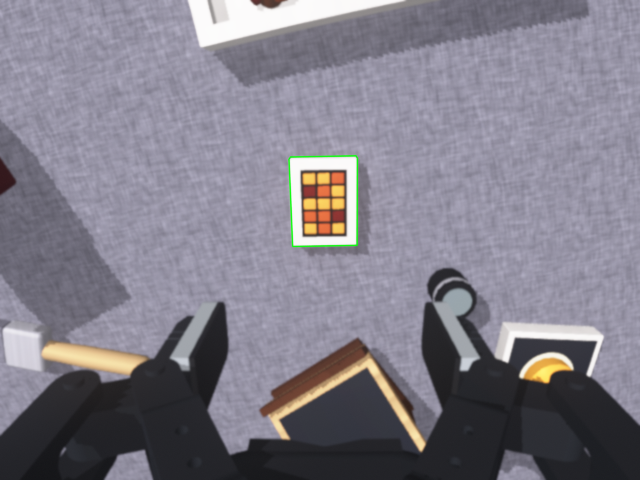

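```bash

python3 -m jog '[[[-0.013,-0.006,0.3,0,0,-0.0028],[-0.013,-0.006,0.7,0,0,-0.0028],[-0.013,-0.006,1,0,0,-0.0028],[-0.013,-0.006,1,0,0,-0.0028],[-0.013,-0.006,1,0,0,-0.0028]]]'
python3 -m jog '[[[0,0,0.2,0,0,0],[0,0,0.4,0,0,0],[0,0,0.52,0,0,0],[0,0,0.61,0,0,0],[0,0,0.61,0,0,0]]]'
python3 -m jog '[[[0,0,0,0,0,0],[0,0,0,0,0,0],[0,0,0,0,0,0],[0,0,0,0,0,0],[0,0,0,0,0,0]]]' 1 45
python3 -m jog '[[[0,0,-0.02,0,0,0],[0,0,-0.3,0,0,0],[0,0,-0.7,0,0,0],[0,0,-1,0,0,0],[0,0,-1,0,0,0],[0,0,-1,0,0,0]]]'
python3 - <<'E'
from h import *
s=monitor.observe();p=s["tcp_pos"]
c=cam("wrist");save(c,"w15.png")
k=cam("scene");q=proj(k,[.433,.296,.045])[0].astype(int)
i=k["img"][q[1]-80:q[1]+80,q[0]-100:q[0]+100,::-1];cv2.imwrite("pics/s15.png",cv2.resize(i,None,fx=4,fy=4,interpolation=cv2.INTER_CUBIC));print(q)
k=cam("top");q=proj(k,[.433,.296,.045])[0].astype(int)
i=k["img"][q[1]-60:q[1]+60,q[0]-80:q[0]+80,::-1];cv2.imwrite("pics/t15.png",cv2.resize(i,None,fx=5,fy=5,interpolation=cv2.INTER_CUBIC));print(q)
E
```

```text
t: 30.85
tcp_pos: [0.6309, 0.2773, 0.0806]
tcp_rot: [[0.982, -0.191, 0.001], [-0.191, -0.982, -0.0], [0.001, 0.0, -1.0]]
force: [0.2, 0.2, 1.0]
finger_gap: 0.0695
t: 31.35
tcp_pos: [0.6305, 0.2778, 0.0061]
tcp_rot: [[0.982, -0.19, -0.0], [-0.19, -0.982, -0.0], [-0.0, 0.0, -1.0]]
force: [0.5, 0.4, 0.1]
finger_gap: 0.0697
t: 31.85
tcp_pos: [0.6312, 0.2779, 0.0078]
tcp_rot: [[0.982, -0.19, 0.002], [-0.19, -0.982, 0.001], [0.001, -0.001, -1.0]]
force: [-1.7, -0.9, 7.6]
finger_gap: 0.0498
t: 32.45
tcp_pos: [0.6307, 0.2781, 0.1271]
tcp_rot: [[0.982, -0.19, 0.001], [-0.19, -0.982, 0.001], [0.001, -0.001, -1.0]]
force: [0.8, -0.1, -1.4]
finger_gap: 0.0495
[539 323]
[162 279]
```

View pics/w15.png

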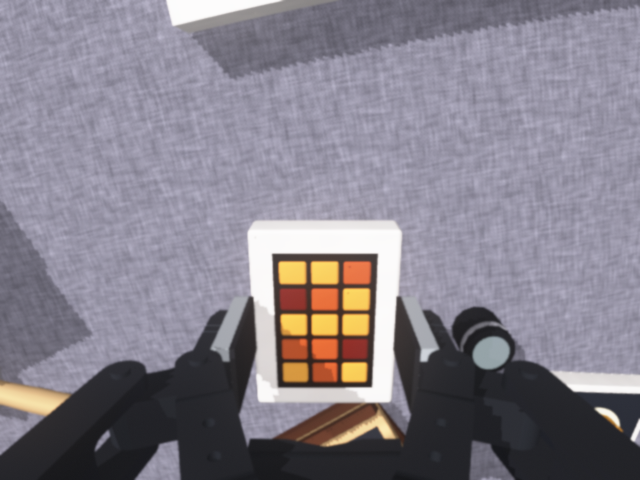

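View pics/s15.png

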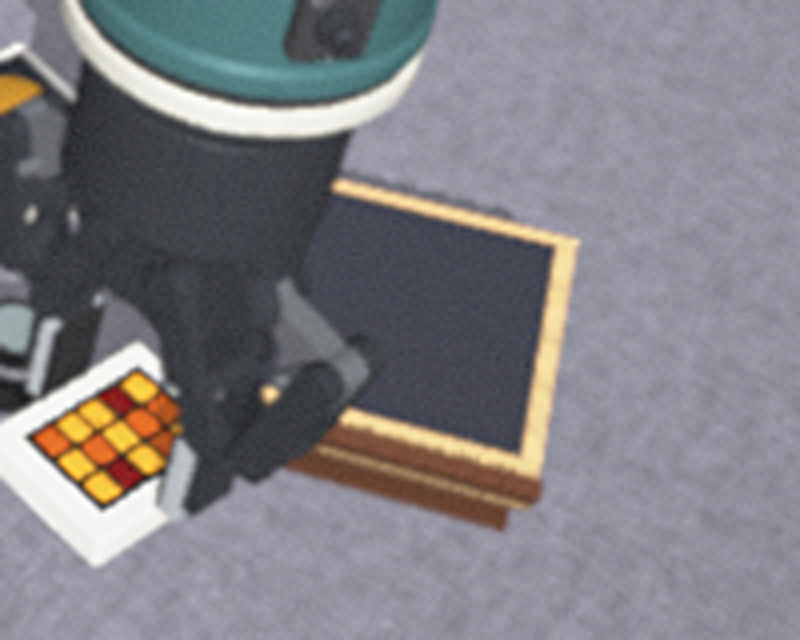

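View pics/t15.png

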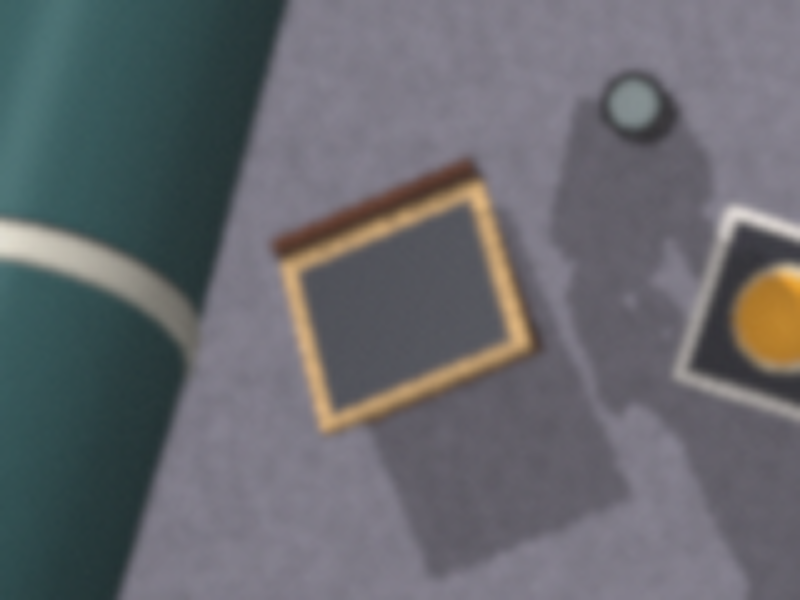

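```bash
python3 -c "
import cv2
i=cv2.imread('pics/scene0.png')[270:390,480:600];cv2.imwrite('pics/s0z.png',cv2.resize(i,None,fx=5,fy=5,interpolation=cv2.INTER_CUBIC))
"
```

```text
(no output)
```

View pics/s0z.png

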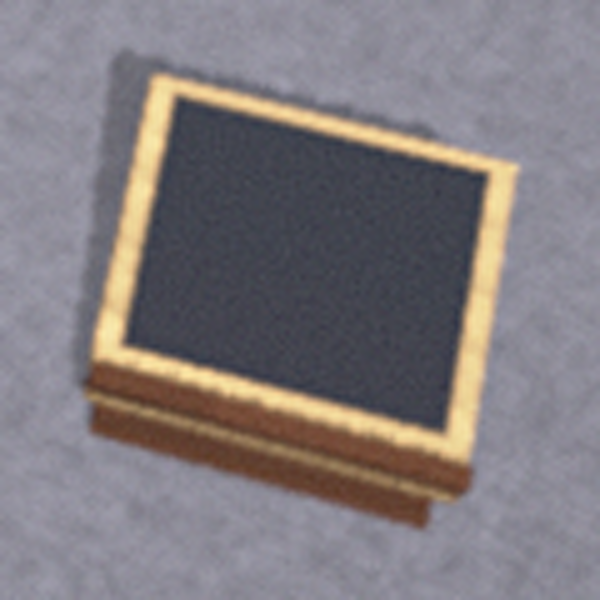

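```bash
python3 - <<'E'
from h import *
from scipy.optimize import least_squares
T=cam("top");S=cam("scene")
def E(u,v,n): # downslope,across,normal (mm)
    d=np.array([.9063,0,-.4226]);N=np.array([.4226,0,.9063]);return (np.array([0,0,45.])+u*d+v*np.array([0,1,0])+n*N)/1000
obs=[(T,-55,55,0,(146.0,305.0)),(T,-55,-55,0,(189.3,287.6)),(T,47,55,0,(137.8,271.0)),(T,47,-55,0,(178.3,254.6)),
(S,-55,-55,0,(510.6,284.6)),(S,-55,55,0,(583.2,302.2)),(S,47,-55,10,(498.1,340.9)),(S,47,55,10,(573.9,361.9))]
def f(p,sel):
    return np.concatenate([proj(c,place(E(u,v,n)[None],*p))[0]-o for c,u,v,n,o in sel])
for name,sel in(("all",obs),("top",obs[:4]),("scene",obs[4:]),("upper",obs[:2]+obs[4:6])):
    r=least_squares(f,[.433,.296,.35],args=(sel,));print(name,np.round(r.x[:2],4),np.degrees(r.x[2]).round(2),np.round(r.fun,1))
# targets
p=least_squares(f,[.433,.296,.35],args=(obs,)).x
E
```

```text
all [0.4358 0.2979] 23.68 [ 0.3  0.4 -1.5  0.5  0.2  0.4 -0.2 -0.1 -0.5 -0.5 -0.5  0.2 -0.3 -0.
  0.1  0.7]
top [0.4365 0.2972] 23.64 [ 0.6  0.1 -1.2  0.2  0.5  0.1  0.1 -0.3]
scene [0.4353 0.2981] 23.67 [-0.2 -0.6 -0.2  0.1  0.  -0.2  0.4  0.5]
upper [0.436  0.2982] 23.78 [ 0.2  0.3 -1.5  0.3 -0.5 -0.4 -0.4  0.3]
```

```bash
cat >> h.py <<'E'
def easel_target(ex,ey,yawd,up=0,nrm=0,across=0,off=(-.0006,0,.0078)):
    a=np.radians(yawd);Rz=np.array([[np.cos(a),-np.sin(a),0],[np.sin(a),np.cos(a),0],[0,0,1]])
    d=np.array([.9063,0,-.4226]);N=np.array([.4226,0,.9063]);y=np.array([0,1.,0])
    R=Rz@np.c_[d,-y,-N]
    o=np.array([ex,ey,0])+Rz@(np.array([.011,0,.040])-up*d+nrm*N+across*y)
    return o-R@np.array(off),R,o
E
python3 - <<'E'
from h import *
p,R,o=easel_target(.4358,.2979,23.7,up=.004,nrm=.07);print(p,o);go(p,R=R)
E
```

```text
[0.47315616 0.31429821 0.11194698] [0.46963996 0.3127547  0.1051314 ]
row [-1.342 -0.051  0.111] [-0.0209 -0.0671 -0.0948] t 32.7
```

```bash

python3 -m jog '[[[-0.2,0,-0.2,0,0,0],[-0.4,0,-0.4,-0.004,-0.0134,-0.019],[-0.6,0,-0.4,-0.0084,-0.0268,-0.038],[-0.8,0,-0.4,-0.0125,-0.04,-0.057],[-0.8,0,-0.4,-0.0167,-0.0537,-0.0758],[-0.8,0,-0.4,-0.0209,-0.0671,-0.0948],[-0.8,0,-0.4,-0.0209,-0.0671,-0.0948],[-0.8,0,-0.4,-0.0209,-0.0671,-0.0948]]]'
python3 - <<'E'
from h import *
p,R,o=easel_target(.4358,.2979,23.7,up=.004,nrm=.07);go(p,R=R);print(np.round(monitor.observe()["q"],2))
E
```

```text
t: 33.5
tcp_pos: [0.5365, 0.2956, 0.1732]
tcp_rot: [[0.832, 0.399, -0.385], [0.362, -0.917, -0.169], [-0.421, 0.001, -0.907]]
force: [0.0, -0.4, -0.7]
finger_gap: 0.0497
row [-0.168 -0.354  0.64 ] [-0.     -0.0003 -0.0005] t 33.5
[-1.    0.85  0.81  1.37 -0.51  1.6  -1.3 ]
```

```bash

python3 -m jog '[[[-0.1,-0.2,0,0,0,0],[-0.17,-0.35,0.1,0,0,0],[-0.17,-0.35,0.2,0,0,0],[-0.17,-0.35,0.2,0,0,0],[-0.17,-0.35,0.2,0,0,0]]]'
python3 - <<'E'
from h import *
c=cam("wrist")
ex,ey,yd=.4358,.2979,23.7
def E(u,v,n):
    d=np.array([.9063,0,-.4226]);N=np.array([.4226,0,.9063]);return (np.array([0,0,45.])+u*d+v*np.array([0,1,0])+n*N)/1000
Q=lambda n,u0,u1,v:place(np.array([E(u0,-v,n),E(u0,v,n),E(u1,v,n),E(u1,-v,n)]),ex,ey,np.radians(yd))
save(c,"w16.png",[Q(0,-55,47,55),Q(10,47,55,55)])
p,R,o=easel_target(ex,ey,yd,up=.004,nrm=.07);go(p,R=R)
E
```

```text
t: 34.0
tcp_pos: [0.4935, 0.3223, 0.1612]
tcp_rot: [[0.831, 0.4, -0.385], [0.363, -0.916, -0.169], [-0.421, 0.001, -0.907]]
force: [-0.4, -0.6, -0.6]
finger_gap: 0.0497
row [ 0.006 -0.008  0.451] [-0.0001 -0.0004 -0.0003] t 34.05
```

View pics/w16.png

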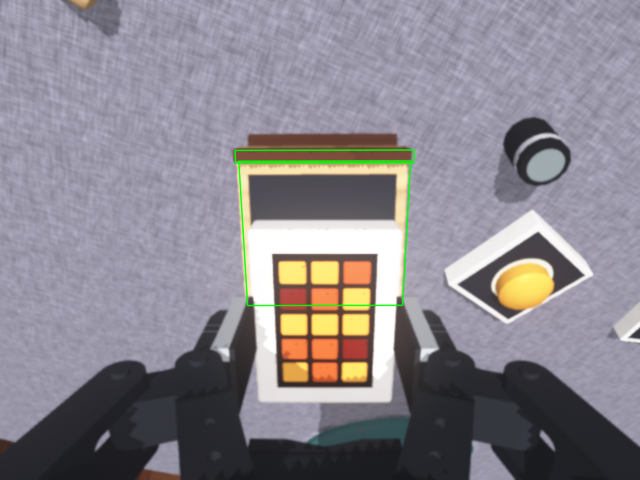

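```bash
python3 -c "
import cv2
i=cv2.imread('pics/w16.png')[125:285,220:430];cv2.imwrite('pics/w16z.png',cv2.resize(i,None,fx=3.7,fy=3.7,interpolation=cv2.INTER_NEAREST))
"
```

```text
(no output)
```

View pics/w16z.png

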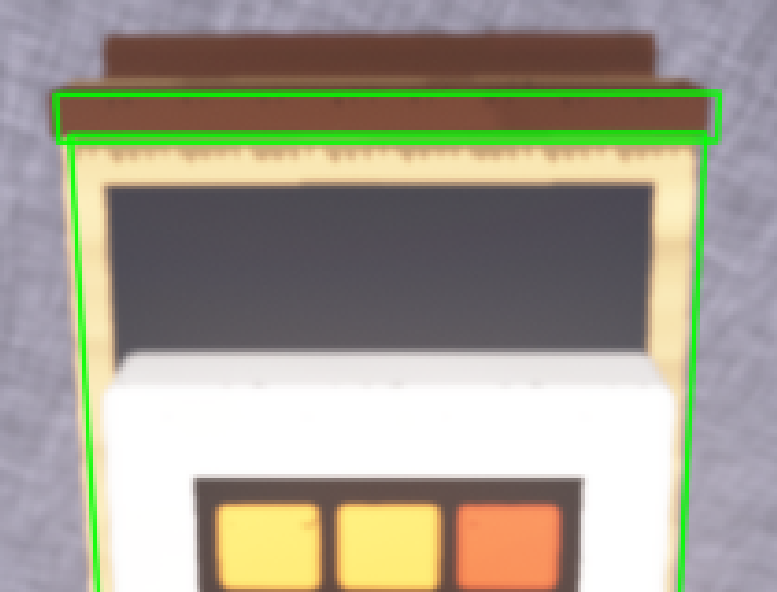

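```bash

python3 -m jog '[[[0,-0.01,0.2,0,0,0],[0,-0.015,0.4,0,0,0],[0,-0.015,0.6,0,0,0],[0,-0.015,0.75,0,0,0],[0,-0.015,0.8,0,0,0],[0,-0.015,0.8,0,0,0]]]'
python3 - <<'E'
from h import *
c=cam("wrist");save(c,"w17.png")
p,R,o=easel_target(.4358,.2979,23.7,up=.003,nrm=.0,across=.001);go(p,R=R)
i=c["img"][160:420,210:450,::-1];cv2.imwrite('pics/w17z.png',cv2.resize(i,None,fx=2.3,fy=2.3,interpolation=cv2.INTER_CUBIC))
E
```

```text
t: 34.65
tcp_pos: [0.4557, 0.308, 0.0739]
tcp_rot: [[0.831, 0.401, -0.386], [0.364, -0.916, -0.169], [-0.422, 0.0, -0.907]]
force: [-0.2, 0.2, 0.8]
finger_gap: 0.05
row [0.011 0.003 0.237] [-0.     -0.0004 -0.0001] t 34.7
```

View pics/w17z.png

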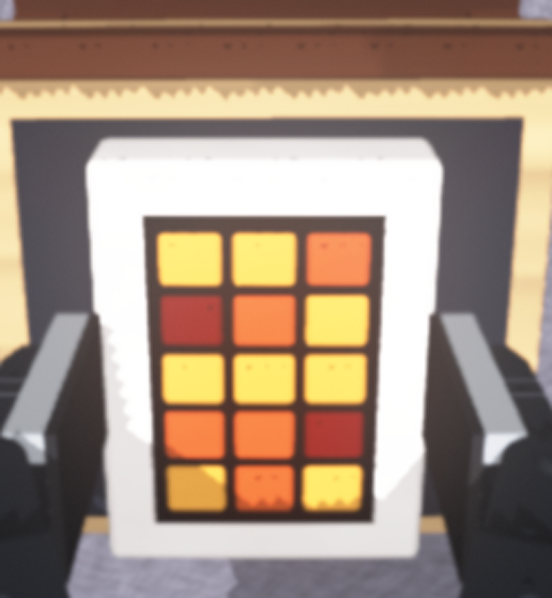

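```bash

python3 -m jog '[[[0.01,0.003,0.08,0,0,0],[0.01,0.003,0.15,0,0,0],[0.01,0.003,0.19,0,0,0],[0.01,0.003,0.2,0,0,0],[0.01,0.003,0.2,0,0,0]]]'
python3 -m jog '[[[0,0,0.01,0,0,0],[0,0,0.015,0,0,0],[0,0,0.015,0,0,0]]]'
python3 - <<'E'
from h import *
c=cam("wrist")
p,R,o=easel_target(.4358,.2979,23.7,up=.003,nrm=.0,across=.001);go(p,R=R)
i=c["img"][160:420,210:450,::-1];cv2.imwrite('pics/w18z.png',cv2.resize(i,None,fx=2.3,fy=2.3,interpolation=cv2.INTER_CUBIC))
E
```

```text
t: 35.2
tcp_pos: [0.4472, 0.3045, 0.0515]
tcp_rot: [[0.83, 0.402, -0.386], [0.365, -0.916, -0.169], [-0.422, -0.0, -0.907]]
force: [-0.7, 1.0, -0.2]
finger_gap: 0.0493
t: 35.5
tcp_pos: [0.4466, 0.3042, 0.05]
tcp_rot: [[0.83, 0.402, -0.386], [0.365, -0.916, -0.169], [-0.421, -0.0, -0.907]]
force: [0.6, 0.3, -1.2]
finger_gap: 0.0497
row [0.004 0.003 0.016] [-0.     -0.0002  0.    ] t 35.55
```

View pics/w18z.png

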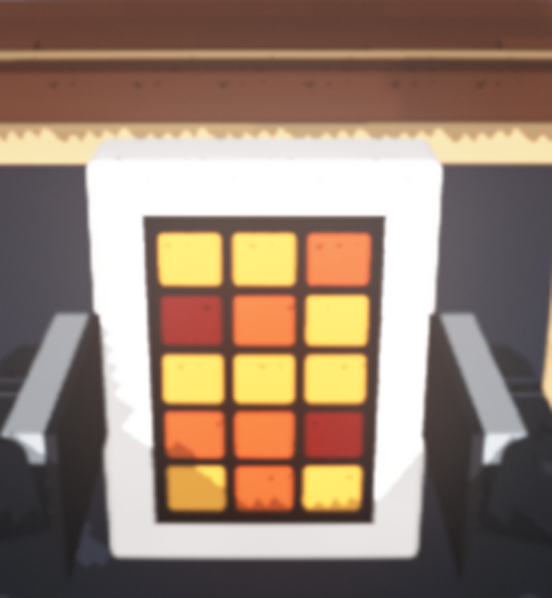

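```bash

python3 -m jog '[[[0,0,0.005,0,0,0],[0,0,0.01,0,0,0],[0,0,0.01,0,0,0]]]'
python3 -m jog '[[[0,0,0.006,0,0,0],[0,0,0.006,0,0,0]]]'
python3 -m jog '[[[0,0,0.004,0,0,0],[0,0,0.004,0,0,0]]]'
```

```text
t: 35.85
tcp_pos: [0.446, 0.3039, 0.0488]
tcp_rot: [[0.83, 0.402, -0.386], [0.365, -0.916, -0.169], [-0.422, -0.0, -0.907]]
force: [0.4, 0.4, 0.2]
finger_gap: 0.0495
t: 36.05
tcp_pos: [0.446, 0.3039, 0.0486]
tcp_rot: [[0.83, 0.402, -0.386], [0.365, -0.916, -0.169], [-0.421, -0.0, -0.907]]
force: [-0.2, 1.2, 6.0]
finger_gap: 0.0498
t: 36.25
tcp_pos: [0.446, 0.3039, 0.0486]
tcp_rot: [[0.831, 0.402, -0.385], [0.365, -0.916, -0.169], [-0.421, -0.001, -0.907]]
force: [-0.4, 0.3, 10.9]
finger_gap: 0.0502
```

```bash

python3 -m jog '[[[0,0,-0.006,0,0,0],[0.01,0,-0.006,0,0,0],[0.015,0,-0.006,0,0,0],[0.015,0,-0.006,0,0,0]]]'
python3 -m jog '[[[0.004,0,0,0,0,0],[0.008,0,0,0,0,0],[0.008,0,0,0,0,0]]]'
python3 -m jog '[[[0.004,0,0,0,0,0],[0.004,0,0,0,0,0]]]'
python3 -m jog '[[[0.004,0,0,0,0,0],[0.004,0,0,0,0,0]]]'
```

```text
t: 36.65
tcp_pos: [0.4476, 0.3046, 0.0478]
tcp_rot: [[0.83, 0.402, -0.386], [0.365, -0.916, -0.169], [-0.421, -0.0, -0.907]]
force: [0.6, 0.6, 5.8]
finger_gap: 0.0498
t: 36.95
tcp_pos: [0.4484, 0.3049, 0.0474]
tcp_rot: [[0.83, 0.402, -0.386], [0.365, -0.916, -0.169], [-0.421, -0.0, -0.907]]
force: [0.1, 0.2, 5.9]
finger_gap: 0.0498
t: 37.15
tcp_pos: [0.4488, 0.3051, 0.0472]
tcp_rot: [[0.83, 0.402, -0.386], [0.365, -0.916, -0.169], [-0.421, -0.0, -0.907]]
force: [-0.7, 0.1, 6.1]
finger_gap: 0.0497
t: 37.35
tcp_pos: [0.4492, 0.3053, 0.047]
tcp_rot: [[0.83, 0.402, -0.386], [0.365, -0.916, -0.169], [-0.421, -0.0, -0.907]]
force: [1.0, 0.2, 6.7]
finger_gap: 0.0502
```

```bash

python3 -m jog '[[[0.004,0,0,0,0,0],[0.004,0,0,0,0,0]]]'
python3 -m jog '[[[0.004,0,0,0,0,0],[0.004,0,0,0,0,0]]]'
python3 - <<'E'
from h import *
c=cam("wrist")
p,R,o=easel_target(.4358,.2979,23.7,up=0,nrm=.0,across=.001);go(p,R=R)
i=c["img"][160:420,210:450,::-1];cv2.imwrite('pics/w19z.png',cv2.resize(i,None,fx=2.3,fy=2.3,interpolation=cv2.INTER_CUBIC))
E
```

```text
t: 37.55
tcp_pos: [0.4495, 0.3054, 0.0469]
tcp_rot: [[0.83, 0.402, -0.386], [0.365, -0.916, -0.169], [-0.422, -0.0, -0.907]]
force: [-0.4, -0.3, 6.8]
finger_gap: 0.0495
t: 37.75
tcp_pos: [0.4495, 0.3054, 0.0468]
tcp_rot: [[0.83, 0.402, -0.387], [0.364, -0.916, -0.169], [-0.422, -0.0, -0.906]]
force: [-3.8, -2.2, 11.3]
finger_gap: 0.0495
row [-0.006  0.003  0.003] [-0.0001 -0.      0.    ] t 37.8
```

View pics/w19z.png

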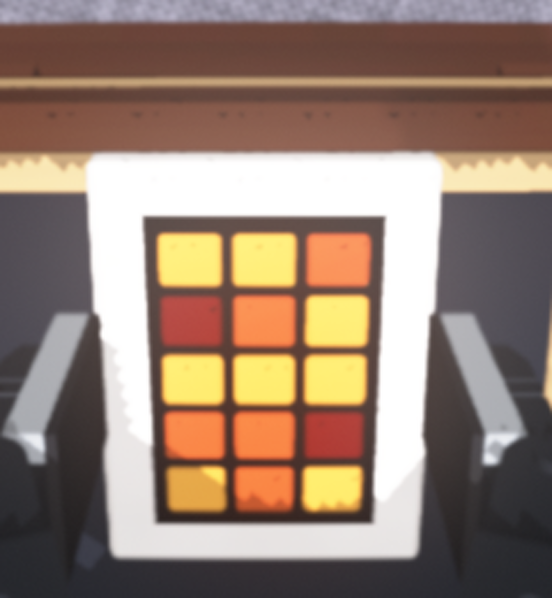

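Contact with the ledge, at the predicted position and flush. Releasing and backing off along the normal.

```bash

python3 -m jog '[[[-0.002,0,-0.002,0,0,0],[-0.002,0,-0.002,0,0,0]]]'
python3 -m jog '[[[0,0,0,0,0,0],[0,0,0,0,0,0],[0,0,0,0,0,0],[0,0,0,0,0,0]]]' -0.6
python3 -m jog '[[[0,0,-0.05,0,0,0],[0,0,-0.3,0,0,0],[0,0,-0.7,0,0,0],[0,0,-1,0,0,0],[0,0,-1,0,0,0],[0,0,-1,0,0,0]]]'
python3 - <<'E'
from h import *
c=cam("wrist");save(c,"w20.png")
E
```

```text
t: 38.0
tcp_pos: [0.4495, 0.3054, 0.0469]
tcp_rot: [[0.83, 0.402, -0.387], [0.365, -0.916, -0.169], [-0.422, -0.0, -0.907]]
force: [-2.1, -1.6, 6.7]
finger_gap: 0.0497
t: 38.4
tcp_pos: [0.4497, 0.3056, 0.0467]
tcp_rot: [[0.83, 0.402, -0.386], [0.365, -0.916, -0.169], [-0.421, -0.0, -0.907]]
force: [-0.5, 0.6, -0.0]
finger_gap: 0.0683
t: 39.0
tcp_pos: [0.4964, 0.3259, 0.1562]
tcp_rot: [[0.831, 0.402, -0.385], [0.365, -0.916, -0.169], [-0.42, -0.0, -0.907]]
force: [-0.4, 0.0, -0.5]
finger_gap: 0.0685
```

View pics/w20.png

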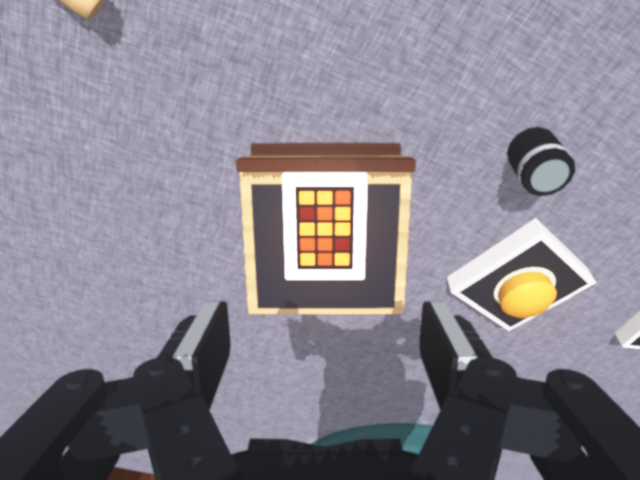

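The plaque spans columns 283–367, and the felt 252–400, so it is centred and against the ledge. I'll retreat and run a last check with the fixed cameras.

```bash

python3 -m jog '[[[0,0,-0.3,0,0,0],[0,-0.2,-0.7,0,0,0],[0,-0.5,-0.8,0,0,0],[0,-0.8,-0.8,0,0,0],[0,-0.9,-0.8,0,0,0],[0,-0.9,-0.8,0,0,0]]]'
python3 - <<'E'
from h import *
for n in("scene","top"):
    c=cam(n);save(c,n+"F.png")
    for t,lo,hi,p,z in(("round_amber",(10,120,120),(32,255,255),(.4304,.111),.018),("square_amber",(0,110,50),(15,255,255),(.434,-.281,.14),.018),("bar_amber",(0,110,40),(9,255,255),(.4563,-.0858,.19),.018)):
        m,ce=hsvmask(c,lo,hi,proj(c,[p[0],p[1],.03])[0])
        x,e=fit(SH[t],[(c,m)],p,z=z,yaw=len(p)>2);print(n,t,np.round(x[:2],4),np.degrees(x[2]).round(1),round(e,3),m.sum())
    for t in("loupe","wax_jar","plaque"):
        for d in vision.place_of(t,c)[:1]:print(t,round(d["confidence"],2),np.round(c["R"].T@(np.array(d["location"])-c["t"]),4))
E
```

```text
t: 39.65
tcp_pos: [0.488, 0.4426, 0.2412]
tcp_rot: [[0.828, 0.405, -0.387], [0.367, -0.914, -0.171], [-0.423, -0.0, -0.906]]
force: [0.7, 0.2, -0.4]
finger_gap: 0.0687
scene round_amber [0.4272 0.1095] 4.2 0.086 476
scene square_amber [ 0.4336 -0.2828] 15.5 0.182 371
scene bar_amber [ 0.4555 -0.0882] 14.9 0.213 466
loupe 0.74 [0.5362 0.1866 0.0028]
wax_jar 0.66 [ 0.5355 -0.1893  0.0034]
plaque 0.97 [0.4448 0.3031 0.0361]
top round_amber [0.4313 0.1127] -2.4 0.077 270
top square_amber [ 0.4344 -0.2813] 7.4 0.085 297
top bar_amber [ 0.4577 -0.0841] 10.3 0.299 260
loupe 0.74 [0.533  0.1891 0.0006]
wax_jar 0.73 [ 0.5412 -0.1929  0.0047]
plaque 0.93 [0.4456 0.3037 0.0394]
```

View pics/sceneF.png

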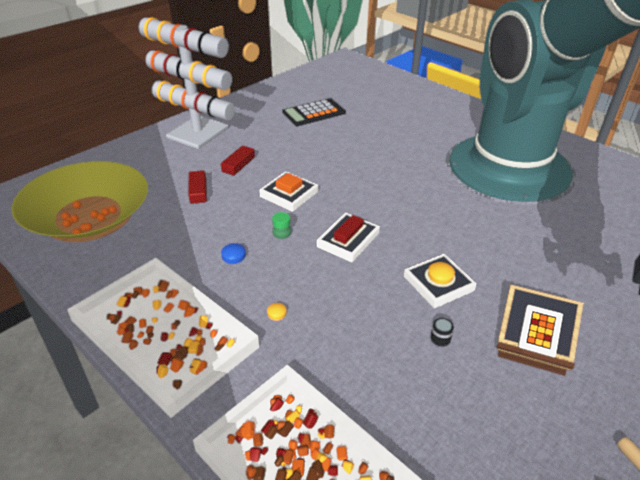

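View pics/topF.png

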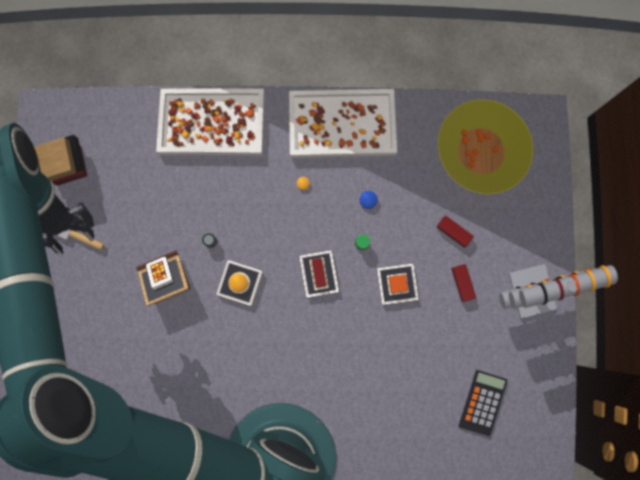

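```bash
python3 -c "
from plant import sign_off
print(sign_off())"
```

```text
the job is handed in; nothing more can be done
None
```

The stall is set out and the job is handed in at about 40 s of the 122 s allowed. I placed the round, the square and the smallest bar on their pads, then the plaque face up on the easel. Each was lowered until it touched before I let go, so nothing was dropped.

**Pads:** right after each release, the wrist camera put every piece within about 1 mm of its silhouette centre. The square and the bar lay within about 1° of their silhouettes.

**Easel:** I slid the plaque down the slope until I felt it touch the ledge. Afterwards the wrist camera showed it centred on the felt to about 1 mm and still against the ledge.

**Fixed cameras at the end:** these checks were rougher.
- **Round:** they read it up to about 3 mm from its spot.
- **Square and bar:** one view read the square about 7° and the bar about 4° off, both with poor fits. I trusted the close-up wrist view, and the full-scene pictures look right.
- **Loupe and jar:** they read within about 5 mm of their earlier positions, which is about the detectors' own error. The pictures show both still standing in place.

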